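Load the weld indexing table

ROBOT

A 6-joint arm with a two-finger parallel gripper is mounted at the origin on the work surface. World frame = base frame: x ahead of the robot, y to its left, z up, the work surface at z = 0. Lengths are in m, angles in degrees, forces in N, time in s.
With the tool pointing down it reaches from about 0.25 to 0.725 m from the base axis. Payload 9.7 kg.
Tool frame: the origin (TCP) lies on the centre line of the jaws, within the pads' length; the fingertips stand tip_extent ahead of it and the grasp point (between the pads) lies 3 mm ahead of it (tip_extent is the distance from the TCP to the fingertips, in m); z points along the fingers, y is the line along which they close (so a half turn about z gives the same grasp; the last joint's range is limited). The gripper opens to 85 mm and grips with 20 to 120 N. Pads are 22 mm wide; open, the fingers measure 114 mm over their backs; the gripper's body (76 mm by 85 mm) begins 54 mm behind the grasp point. The pads swing forward as they close: fully open they stand 13 mm farther back than shut.
Start: joints at [-75.917, 4.979, 10.078, 95.1, 0, 90], TCP at [0.134, -0.533, 0.253] pointing down, gripper open.
Joint ranges: [-179.16, 179.16], [-48.56, 103.87], [-65.8, 70.77], [-126.05, 130.52], [-82.76, 87.17], [-180, 180]. Speed limits (degrees/s): [127.2, 127.2, 147.25, 180, 180, 180].

INTERFACE

Orientations are given as [roll, pitch, yaw] about the fixed x, y, z axes, in that order (R = Rz(yaw) Ry(pitch) Rx(roll)).
In Python, from workcell import * gives the robot as it stands.
- The arm moves only by the tool servo_tool, never from a script. Its argument "rows" is a list of rows, each an object with "offset": the shift along the tool's x, y, z as a fraction of full scale, a list of three; "yaw": the turn about the tool's z as a fraction of full scale; "claw": the closure, from 0 (fully open) to 1 (shut). A call has 1 to 12 rows; each row is the pose to reach, as a shift and turn from the pose commanded when the call began, along the tool's axes at that moment, turning the shorter way round; what a row does not reach only later rows make up. Full scale, the value 1, is 0.1 m for a shift and pi rad for a turn. A row lasts 1/8 s, in which the tool goes at most 62.5 mm and 10.7 degrees, less where a joint would pass 70% of its speed; a pose out of reach is approached as far as the arm can. A call with a number of a shift or a turn outside -1 to 1 is refused whole. A call with a gripper value outside its range is refused whole. The fingers move at their own pace and stop on an object; "squeeze" is the grip in N (left out, the last holds). Time passes only in rows, so rows that repeat a pose let the fingers close. It gives the time, the measured TCP pose, the force, the opening and the grip force at its end, in the units of the state.
- get_obs(): the state, without advancing time (a new reading comes with each control period).
- camera(name): name is "side" or "top" or "wrist"; returns (picture, depth): 420x560x3 uint8, red, green, blue; 420x560 float32, m along the optical axis (not along the pixel's ray), 0 where there is no reading.
- camera_info(name): a dict with "fx", "fy", "cx", "cy" (pixels), "cam_to_world" (4x4, takes a point from camera to world coordinates); the wrist camera has in their place "hand_eye" (4x4, takes a point from camera to tool coordinates, whose origin is the TCP and whose axes are the flange's). Camera axes: x right, y up, looking along -z (the intrinsics and any distortion apply to the point x, -y, -z); pixel columns grow to the right and rows downward; lengths in m; the calibration is good to about 2 mm. A picture is of the moment at which its call begins: read the wrist's pose just before it. camera_info takes no time and is no camera call.
- job_done(): hands the job in; it is judged then, once.
The state is a dict: "time": time; "q": joint angles; "qd": joint speeds; "joint_efforts": joint torques, N m; "ee_pos": TCP position; "tcp_rot": TCP orientation; "wrist_force": force on the tool from outside, world axes, zero at the start; "torque": the same for the moment, N m; "opening": finger opening in m; "grasp_force": force on a finger pad.
Only numpy, scipy, OpenCV 4.12 (cv2) and the standard library are available. Lean on these libraries where they do the work, as an engineer would, in place of code of your own. Each camera call takes 0.05 s, during which the arm holds its last target. There are 200 camera calls.

TASK

Load the indexing table for the next weld run: first put all the round offcuts into the tray at the load mark, then pull the lock grip out to its end stop, turn the table one position anticlockwise (seen from above) until it settles in the next detent, and push the lock fully home again. Then put all the square offcuts into the tray that has come to the load mark, each piece down on the tray floor; leave the hammer and the roll of tape where they are.

Things in the scene. Friction and masses are not known exactly. Their poses are not given: they have to be found in the camera images.
- indexer: Bench indexing table for weld parts: fixed grey drum 320 mm across carrying a round steel turntable 350 mm across whose flat face is 60 mm above the bench. Origin: on the turntable's axis at bench height; x points from the front (where the load mark is) to the back, z up. Fixed to the bench, but stands elsewhere in each run.
- load_mark (a point): White T-shaped mark on a small grey foot on the bench at the front edge of the indexing table, 190 mm from the axis; the tray nearest it is the one at the load mark.
- turntable (a joint): Turntable angle in rad, growing anticlockwise seen from above. Sprung detents at 0, 1.571 and 3.142; it starts at 0. Each detent takes a few newtons at the post to leave and pulls the table in from within about 0.1 rad; between detents it stays where it is left. It cannot turn while the lock bolt is in.
- handle_top (a point): Centre of the top of the black upright grab post on the turntable: 24 mm diameter, 75 mm tall above the face (top 135 mm above the bench), 150 mm from the axis, between tray A and tray B. At the start it is front left (seen from the robot); one position anticlockwise takes it across the front.
- tray_a (a point): Centre of the floor of the low grey-walled tray at the load mark at the start (the floor is the turntable face). Inside 76 x 130 mm, walls 12 mm high and 5 mm thick; centre 110 mm from the axis. x points outward from the axis, y along the long side.
- tray_b (a point): Same kind of tray, the next one: a quarter turn clockwise from tray A (on the left at the start), so that it comes to the load mark when the table is turned one position anticlockwise. Same axes and sizes. (A third such tray, across from tray A, stays empty.)
- lock (a joint): Position of the transport lock's sliding grip in m: 0 = locked, pushed in towards the turntable; 0.040 = free, pulled out to its end stop. Friction about 3 N.
- lock_grip (a point): Centre of the top of the lock's black grip: 24 mm along the slide, 18 mm across it, 42 mm tall, top 88 mm above the bench, on a grey housing 44 mm high and wide at the turntable's front right, 232 mm from the axis when locked. Its x axis points along the slide, away from the turntable (free). Its bolt enters between lugs on the rim, only at a detent.
- round1: Offcut of dark steel round bar, 36 mm diameter, 40 mm long, about 0.3 kg, standing on end on a 4 mm aluminium lay-out sheet on the bench among the other offcuts. Origin: its centre; z along the bar. May be absent.
- round2: Offcut of dark steel round bar, 36 mm diameter, 40 mm long, about 0.3 kg, standing on end on a 4 mm aluminium lay-out sheet on the bench among the other offcuts. Origin: its centre; z along the bar. May be absent.
- round3: Offcut of dark steel round bar, 36 mm diameter, 40 mm long, about 0.3 kg, standing on end on a 4 mm aluminium lay-out sheet on the bench among the other offcuts. Origin: its centre; z along the bar. May be absent.
- square1: Offcut of dark steel square bar, 32 x 32 mm, 40 mm long, about 0.3 kg, standing on end on the 4 mm aluminium lay-out sheet. Origin: its centre; z along the bar, x and y square to the faces. May be absent.
- square2: Offcut of dark steel square bar, 32 x 32 mm, 40 mm long, about 0.3 kg, standing on end on the 4 mm aluminium lay-out sheet. Origin: its centre; z along the bar, x and y square to the faces. May be absent.
- square3: Offcut of dark steel square bar, 32 x 32 mm, 40 mm long, about 0.3 kg, standing on end on the 4 mm aluminium lay-out sheet. Origin: its centre; z along the bar, x and y square to the faces. May be absent.
- hammer: Bystander: hammer with green handle, 300 mm, lying beyond the work. Origin: underside centre.
- tape: Bystander: roll of paper tape, 60 mm across, 24 mm high, lying flat between the sheet and the indexing table. Origin: underside centre.
There are look-alikes about, which are no part of the job. What is shaped like the round2 but orange or purple is not meant.

How it is judged (in metres and radians):
On the way, in this order (a step that is already met when the one before it is completed fails the run):
1. all round offcuts are in the tray at the load mark, the table still locked at its first position (x of round1 in the frame of tray_a between -0.026 and 0.026 m and y of round1 in the frame of tray_a between -0.053 and 0.053 m and z of round1 in the frame of tray_a between 0.01 and 0.027 m and x of round2 in the frame of tray_a between -0.026 and 0.026 m and y of round2 in the frame of tray_a between -0.053 and 0.053 m and z of round2 in the frame of tray_a between 0.01 and 0.027 m and x of round3 in the frame of tray_a between -0.026 and 0.026 m and y of round3 in the frame of tray_a between -0.053 and 0.053 m and z of round3 in the frame of tray_a between 0.01 and 0.027 m and value of joint turntable between -0.06 and 0.06 rad and value of joint lock below 0.012 m), for 0.2 s.
2. the lock grip is pulled out to its free end stop (value of joint lock above 0.036 m), for 0.2 s.
3. the turntable stands in the next detent (value of joint turntable between 1.5108 and 1.6308 rad), for 0.2 s.
4. the lock is fully home with the table in that detent (all of step 3 and value of joint lock below 0.004 m), for 0.2 s.
At the end, for the whole second after the job is handed in: Every round offcut is down in tray A, every square one in tray B (centre within 26 mm across, 53 mm along, 10 to 27 mm above the floor), at rest; turntable still and within 0.06 rad of the next detent (1.571); lock home (under 4 mm) (all of step 4 and x of round1 in the frame of tray_a between -0.026 and 0.026 m and y of round1 in the frame of tray_a between -0.053 and 0.053 m and z of round1 in the frame of tray_a between 0.01 and 0.027 m and x of round2 in the frame of tray_a between -0.026 and 0.026 m and y of round2 in the frame of tray_a between -0.053 and 0.053 m and z of round2 in the frame of tray_a between 0.01 and 0.027 m and x of round3 in the frame of tray_a between -0.026 and 0.026 m and y of round3 in the frame of tray_a between -0.053 and 0.053 m and z of round3 in the frame of tray_a between 0.01 and 0.027 m and x of square1 in the frame of tray_b between -0.026 and 0.026 m and y of square1 in the frame of tray_b between -0.053 and 0.053 m and z of square1 in the frame of tray_b between 0.01 and 0.027 m and x of square2 in the frame of tray_b between -0.026 and 0.026 m and y of square2 in the frame of tray_b between -0.053 and 0.053 m and z of square2 in the frame of tray_b between 0.01 and 0.027 m and x of square3 in the frame of tray_b between -0.026 and 0.026 m and y of square3 in the frame of tray_b between -0.053 and 0.053 m and z of square3 in the frame of tray_b between 0.01 and 0.027 m and linear speed of each of round1, round2, round3, square1, square2, square3 below 0.03 m/s and velocity of joint turntable between -0.05 and 0.05 rad/s); the robot touches nothing.
It fails at once if the hammer is pushed more than 30 mm away (distance of hammer from where it was at the start of the episode above 0.03 m).
It fails at once if the tape is pushed more than 30 mm away (distance of tape from where it was at the start of the episode above 0.03 m).
It fails at once if a square offcut is put in its tray before the table has been turned on and locked again (((x of square1 in the frame of tray_b between -0.026 and 0.026 m and y of square1 in the frame of tray_b between -0.053 and 0.053 m and z of square1 in the frame of tray_b between 0.01 and 0.027 m) or (x of square2 in the frame of tray_b between -0.026 and 0.026 m and y of square2 in the frame of tray_b between -0.053 and 0.053 m and z of square2 in the frame of tray_b between 0.01 and 0.027 m) or (x of square3 in the frame of tray_b between -0.026 and 0.026 m and y of square3 in the frame of tray_b between -0.053 and 0.053 m and z of square3 in the frame of tray_b between 0.01 and 0.027 m)) and (value of joint turntable below 1.2708 rad or value of joint lock above 0.015 m)).
Of round1, round2, round3 only 2 to 3 are there at a start; the rules pass over those that are not, and their reading is None.
Of square1, square2, square3 only 2 to 3 are there at a start; the rules pass over those that are not, and their reading is None.
At some moment in a run one of round1, round2, round3, square1, square2, square3 may be knocked a few centimetres aside while the robot is not near it.
Once in a run the grip may slacken for a moment while it holds something.
It also fails if it takes over 210 s, if anything falls off the work surface, if the arm or the gripper's body presses on something with over 40 N, if the wrist force passes 120 N, or if a joint passes its speed limit or range.

## Working session

There is one attempt and no reset: what is moved stays moved. The work goes in short steps, Python scripts to look and compute and a tool call to move; the robot and the scene stay as the last step left them, time stands still between calls to the robot, and variables do not carry over. Pictures are saved under pics/ and viewed, at most 14 in all, crops included, and the job is handed in when it is done.

Besides the shell and the picture viewer there is one more tool, called after "Call:" as name(argument=value, ...), one argument or row to a line, values as JSON. servo_tool: Moves the arm, as the interface text tells. Its arguments: {"type":"object","properties":{"rows":{"type":"array"},"squeeze":{"type":"number"}},"required":["rows"]}

```bash
ls; mkdir -p pics; cat > h.py <<'E'
from workcell import *
import numpy as np, cv2
def snap(n,f):
    p,d=camera(n); cv2.imwrite(f'pics/{f}.png',p[:,:,::-1]); np.savez(f'pics/{f}.npz',p=p,d=d); return p,d
E
python3 - <<'E'
from h import *
o=get_obs(); print({k:np.round(v,3) for k,v in o.items()})
for n in ['side','top','wrist']:
    print(n,{k:np.round(v,4).tolist() for k,v in camera_info(n).items()})
snap('top','top0'); snap('side','side0')
E
```

```text
pics
{'time': np.float64(0.0), 'q': array([-7.5917e+01,  5.0100e+00,  1.0033e+01,  9.5098e+01, -1.0000e-03,
        9.0001e+01]), 'qd': array([-0.016,  0.006,  0.045, -0.036,  0.004,  0.031]), 'joint_efforts': array([-2.0000e-03, -5.2039e+01,  4.6480e+01,  1.6000e-02,  0.0000e+00,
        0.0000e+00]), 'ee_pos': array([ 0.134, -0.533,  0.253]), 'tcp_rot': array([-1.79926e+02,  1.00000e-03,  1.40820e+01]), 'wrist_force': array([-0.453, -0.737,  0.072]), 'torque': array([-0.025, -0.012,  0.043]), 'grasp_force': np.float64(0.0), 'opening': np.float64(0.085)}
side {'fx': 514.2937, 'fy': 514.2937, 'cx': 275.4794, 'cy': 212.3418, 'cam_to_world': [[0.9098, 0.1846, -0.3717, 0.1873], [-0.4142, 0.458, -0.7865, -0.9602], [0.0251, 0.8696, 0.4932, 0.6643], [0.0, 0.0, 0.0, 1.0]]}
top {'fx': 512.7594, 'fy': 512.7594, 'cx': 272.6156, 'cy': 202.1755, 'cam_to_world': [[-0.0097, 0.9964, -0.084, 0.478], [-0.9999, -0.0104, -0.0076, -0.077], [-0.0084, 0.0839, 0.9964, 1.3955], [0.0, 0.0, 0.0, 1.0]]}
wrist {'fx': 295.5931, 'fy': 295.5931, 'cx': 279.3381, 'cy': 214.6793, 'hand_eye': [[-0.0002, 0.9536, 0.301, 0.0775], [1.0, -0.0, 0.0007, -0.0003], [0.0007, 0.301, -0.9536, -0.1221], [0.0, 0.0, 0.0, 1.0]]}
```

View pics/top0.png

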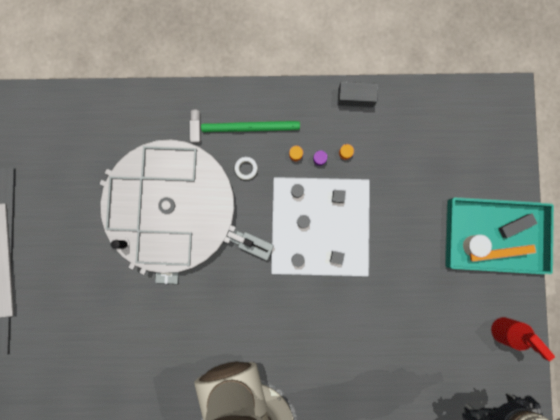

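View pics/side0.png

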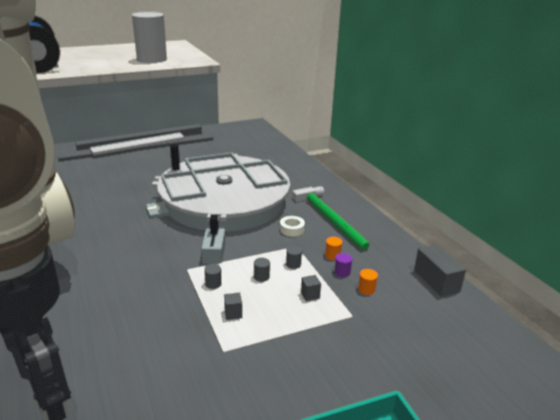

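The top view shows three rounds at (297,190), (303,222) and (298,261), and two squares at (339,197) and (337,258). The turntable hub is at (167,205), the post at (119,244), the lock grip at (250,243) and the load mark at (166,279). The side view agrees. The orange and purple cylinders are decoys.

```bash
cat >> h.py <<'E'
def w2c(n,X):
    i=camera_info(n); T=np.linalg.inv(np.array(i['cam_to_world'])); c=T[:3,:3]@np.array(X)+T[:3,3]
    return np.array([i['cx']+i['fx']*c[0]/-c[2], i['cy']+i['fy']*c[1]/c[2]])
def ray(n,u,v,T=None):
    i=camera_info(n); T=np.array(i['cam_to_world']) if T is None else T
    d=np.array([(u-i['cx'])/i['fx'],-(v-i['cy'])/i['fy'],-1.]); return T[:3,3],T[:3,:3]@d
def onz(n,u,v,z,T=None):
    o,d=ray(n,u,v,T); return o+d*(z-o[2])/d[2]
def cloud(n,D,T=None):
    i=camera_info(n); T=np.array(i['cam_to_world']) if T is None else T
    v,u=np.mgrid[:D.shape[0],:D.shape[1]]
    P=np.stack([(u-i['cx'])/i['fx']*D,-(v-i['cy'])/i['fy']*D,-D],-1); P=P@T[:3,:3].T+T[:3,3]; P[D==0]=np.nan; return P
def tri(a,b):  # closest point of two rays (o,d)
    (o,d),(p,e)=a,b; A=np.stack([d,-e],1); s=np.linalg.lstsq(A,p-o,rcond=None)[0]; x,y=o+d*s[0],p+e*s[1]; return (x+y)/2,np.linalg.norm(x-y)
E
cat > m1.py <<'E'
from h import *
z=np.load('pics/top0.npz'); p,D=z['p'],z['d']; P=cloud('top',D)
z2=np.load('pics/side0.npz'); P2=cloud('side',z2['d']); 
# offcuts: points on the sheet raised above it
def blobs(P,name,lo,hi,box):
    m=((P[...,2]>lo)&(P[...,2]<hi)&(P[...,0]>box[0])&(P[...,0]<box[1])&(P[...,1]>box[2])&(P[...,1]<box[3])).astype(np.uint8)
    n,l,s,c=cv2.connectedComponentsWithStats(m)
    for k in range(1,n):
        if s[k,4]>15:
            q=P[l==k]; r=cv2.minAreaRect((q[:,:2]*1000).astype(np.float32))
            print(name,np.round(c[k],1),s[k,4],'med',np.round(np.nanmedian(q,0),4),'rect',np.round(r[0],1),np.round(r[1],1),round(r[2],1))
for u,v in [(285,240),(360,200),(320,225),(250,330),(450,320)]: print('plane',u,v,np.round(P[v,u],4))
s=onz('top',320,225,0.004)[:2]; box=[s[0]-.13,s[0]+.2,s[1]-.13,s[1]+.13]
blobs(P,'top',.03,.06,box); blobs(P2,'side',.036,.06,box)
t=onz('top',167,205,.06)[:2]; print('hub',t)
for u,v in [(150,220),(200,205),(167,165),(167,250),(119,244),(118,242),(250,243),(258,246),(247,168)]: print(u,v,np.round(P[v,u],4))
blobs(P,'post',.1,.16,[t[0]-.2,t[0]+.2,t[1]-.2,t[1]+.2])
blobs(P,'grip',.075,.1,[t[0]-.25,t[0]+.1,t[1]-.3,t[1]-.1])
# disc: face
m=((abs(P[...,2]-.06)<.006)).astype(np.uint8); m[:, 260:]=0;m[:,:90]=0
n,l,s,c=cv2.connectedComponentsWithStats(m); k=1+np.argmax(s[1:,4]); ct=max(cv2.findContours((l==k).astype(np.uint8),0,1)[0],key=len); ct=cv2.convexHull(ct)
e=cv2.fitEllipse(ct); print('disc',e,onz('top',*e[0],.06), np.nanmedian(P[l==k],0))
E
python3 m1.py
```

```text
plane 285 240 [ 0.4923 -0.099   0.0018]
plane 360 200 [ 0.5987 -0.3042  0.0041]
plane 320 225 [ 0.5319 -0.1943  0.0041]
plane 250 330 [ 0.253  -0.0026 -0.    ]
plane 450 320 [ 0.2746 -0.5378 -0.0015]
top [295.8 154.1] 103 med [ 0.7211 -0.1305  0.039 ] rect [ 719.9 -129.3] [35.1 23.8] 89.3
top [319.9 157.4] 144 med [ 0.7114 -0.1945  0.039 ] rect [ 711.1 -194.6] [32.6 34.4] 86.7
top [346.3 153. ] 93 med [ 0.7226 -0.2645  0.0389] rect [ 721.  -265.8] [35.3 20. ] 89.2
top [297.  190.3] 146 med [ 0.6237 -0.1317  0.0431] rect [ 622.9 -131.7] [32.1 34. ] 88.0
top [338.6 195.9] 156 med [ 0.6068 -0.2421  0.0429] rect [ 607.2 -242.1] [32.1 32.3] 84.0
top [303.1 221.1] 143 med [ 0.5412 -0.1464  0.043 ] rect [ 540.5 -146.5] [32.  34.6] 89.8
top [337.  257.6] 157 med [ 0.4436 -0.2342  0.043 ] rect [ 444.2 -234.8] [32.2 31.8] 77.3
top [297.4 260.1] 147 med [ 0.4392 -0.1294  0.0431] rect [ 439.2 -130.6] [34.6 31.4] 89.1
side [332.1 242.1] 95 med [ 0.72   -0.1353  0.0392] rect [ 719.5 -133.1] [24.3 38.1] 0.5
side [218.4 249.2] 24 med [ 0.475  -0.0676  0.0415] rect [474.  -68.3] [ 6.7 13.4] 89.3
side
[... 599 characters left out ...]
[ 444.3 -237.7] [34.8 31.8] 77.1
hub [0.58605522 0.20961585]
150 220 [0.5473 0.2542 0.0584]
200 205 [0.585  0.1229 0.0614]
167 165 [0.6927 0.2117 0.0543]
167 250 [0.4688 0.2091 0.0584]
119 244 [0.4851 0.3108 0.1353]
118 242 [0.49   0.3136 0.1344]
250 243 [ 0.4846 -0.0085  0.0873]
258 246 [ 0.4768 -0.0272  0.0434]
247 168 [ 0.691   0.0032 -0.0028]
post [116.6 244.2] 107 med [0.4852 0.3177 0.1327] rect [484.9 321. ] [22.3 22.6] 23.0
grip [247.3 242.4] 67 med [ 0.4871 -0.001   0.0861] rect [486.4  -1.3] [23.2 17. ] 62.9
disc ((168.51792907714844, 208.1905059814453), (132.8727264404297, 145.43099975585938), 109.53799438476562) [0.57764121 0.20557495 0.06      ] [0.58237102 0.19497477 0.05937294]
```

```bash
python3 - <<'E'
import cv2
a=cv2.imread('pics/top0.png')[125:295,85:385]; b=cv2.resize(a,None,fx=2.66,fy=2.66,interpolation=3); cv2.imwrite('pics/crop0.png',b)
E
```

```text
(no output)
```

View pics/crop0.png

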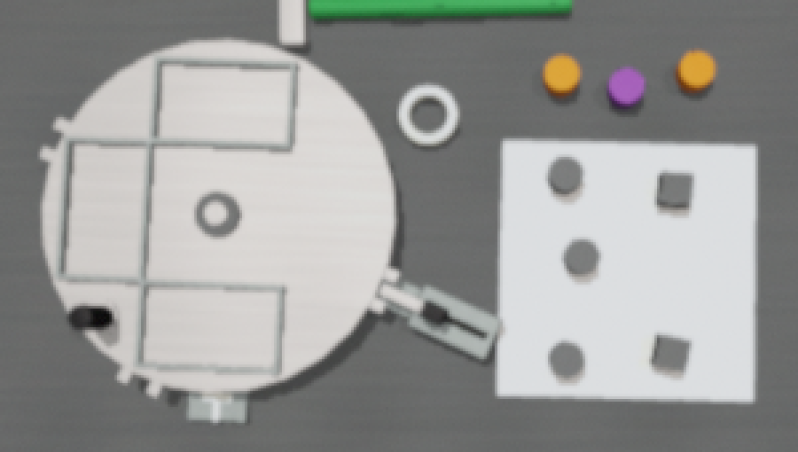

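The crop confirms the layout: a T mark at crop (217,400), tray A at (210,326), the lock slot pointing right and down, and the post at about (90,318). I'll move over the sheet and measure with the wrist camera.

Call:
servo_tool(
  rows=[
    {"offset": [0.48, -0.27, 0], "yaw": 0, "claw": 0},
    {"offset": [0.95, -0.53, 0], "yaw": 0, "claw": 0},
  ],
)

```text
time: 0.35
ee_pos: [0.2135, -0.4581, 0.2527]
tcp_rot: [-179.9, 0.0, 14.0]
wrist_force: [0.4, -0.4, 0.5]
opening: 0.0851
grasp_force: 0.0
```

Call:
servo_tool(
  rows=[
    {"offset": [0.48, -0.27, 0], "yaw": 0, "claw": 0},
    {"offset": [0.95, -0.53, 0], "yaw": 0, "claw": 0},
  ],
)

```text
time: 0.6
ee_pos: [0.2933, -0.383, 0.253]
tcp_rot: [-180.0, 0.0, 14.1]
wrist_force: [0.8, 0.1, -0.9]
opening: 0.0854
grasp_force: 0.0
```

Call:
servo_tool(
  rows=[
    {"offset": [0.48, -0.27, 0], "yaw": 0, "claw": 0},
    {"offset": [0.95, -0.53, 0], "yaw": 0, "claw": 0},
  ],
)

```text
time: 0.85
ee_pos: [0.3726, -0.3084, 0.2531]
tcp_rot: [-180.0, 0.0, 14.1]
wrist_force: [1.7, -1.1, -0.1]
opening: 0.0858
grasp_force: 0.0
```

Call:
servo_tool(
  rows=[
    {"offset": [0.48, -0.27, 0], "yaw": 0, "claw": 0},
    {"offset": [0.95, -0.53, 0], "yaw": 0, "claw": 0},
  ],
)

```text
time: 1.1
ee_pos: [0.4519, -0.2338, 0.2531]
tcp_rot: [-180.0, 0.0, 14.1]
wrist_force: [0.6, -0.5, -1.0]
opening: 0.085
grasp_force: 0.0
```

Call:
servo_tool(
  rows=[
    {"offset": [0.48, -0.27, 0], "yaw": 0, "claw": 0},
    {"offset": [0.95, -0.53, 0], "yaw": 0, "claw": 0},
    {"offset": [0.95, -0.53, 0], "yaw": 0, "claw": 0},
  ],
)

```text
time: 1.48
ee_pos: [0.5318, -0.1583, 0.252]
tcp_rot: [-179.9, 0.1, 14.3]
wrist_force: [0.1, 0.6, 0.1]
opening: 0.0854
grasp_force: 0.0
```

Call:
servo_tool(
  rows=[
    {"offset": [0, 0, 0], "yaw": 0.42, "claw": 0},
    {"offset": [0, 0, 0], "yaw": 0.42, "claw": 0},
  ],
)

```text
time: 1.72
ee_pos: [0.5295, -0.1612, 0.253]
tcp_rot: [180.0, 0.0, -7.8]
wrist_force: [-0.1, -0.7, 0.1]
opening: 0.0854
grasp_force: 0.0
```

```bash
cat >> h.py <<'E'
from scipy.spatial.transform import Rotation as R
def tool(o=None):
    o=o or get_obs(); T=np.eye(4); T[:3,:3]=R.from_euler('xyz',o['tcp_rot'],degrees=True).as_matrix(); T[:3,3]=o['ee_pos']; return T
def wristT(o=None): return tool(o)@np.array(camera_info('wrist')['hand_eye'])
def plan(x,y,z,yaw=None):
    T=tool(); d=T[:3,:3].T@(np.array([x,y,z])-T[:3,3]); cur=get_obs()['tcp_rot'][2]
    print('shift/0.1m',np.round(d*10,3),'' if yaw is None else 'yaw frac %.4f (tool z is down: sign is minus world)'%(((cur-yaw+180)%360-180)/180), 'at',np.round(T[:3,3],4),round(cur,2))
E
python3 - <<'E'
from h import *
import workcell; print([k for k in dir(workcell) if not k.startswith('__')])
plan(.53,-.16,.253,90)
E
```

```text
['PlanningError', 'camera', 'camera_info', 'get_obs', 'job_done', 'tip_extent']
shift/0.1m [ 0.003 -0.013 -0.   ] yaw frac -0.5431 (tool z is down: sign is minus world) at [ 0.5295 -0.1612  0.253 ] -7.76
```

Call:
servo_tool(
  rows=[
    {"offset": [0, 0, 0], "yaw": -0.543, "claw": 0},
    {"offset": [0, 0, 0], "yaw": -0.543, "claw": 0},
    {"offset": [0, 0, 0], "yaw": -0.543, "claw": 0},
    {"offset": [0, 0, 0], "yaw": -0.543, "claw": 0},
    {"offset": [0, 0, 0], "yaw": -0.543, "claw": 0},
    {"offset": [0, 0, 0], "yaw": -0.543, "claw": 0},
    {"offset": [0, 0, 0], "yaw": -0.543, "claw": 0},
    {"offset": [0, 0, 0], "yaw": -0.543, "claw": 0},
    {"offset": [0, 0, 0], "yaw": -0.543, "claw": 0},
    {"offset": [0, 0, 0], "yaw": -0.543, "claw": 0},
    {"offset": [0, 0, 0], "yaw": -0.543, "claw": 0},
  ],
)

```text
time: 3.1
ee_pos: [0.5297, -0.1612, 0.2532]
tcp_rot: [-180.0, -0.0, 90.1]
wrist_force: [0.5, -0.4, -0.9]
opening: 0.0856
grasp_force: 0.0
```

```bash
python3 - <<'E'
from h import *
import workcell; print('tip',workcell.tip_extent)
o=get_obs(); T=wristT(o); np.save('pics/T1.npy',T); snap('wrist','w1'); plan(.53,-.16,.253,90)
E
```

```text
tip 0.022
shift/0.1m [0.011 0.002 0.003] yaw frac 0.0007 (tool z is down: sign is minus world) at [ 0.5298 -0.1611  0.2533] 90.13
```

Call:
servo_tool(
  rows=[
    {"offset": [0.5, 0, 0], "yaw": 0, "claw": 0},
    {"offset": [1, 0, 0], "yaw": 0, "claw": 0},
  ],
)

```text
time: 3.4
ee_pos: [0.5293, -0.0602, 0.2531]
tcp_rot: [-180.0, -0.0, 90.1]
wrist_force: [0.1, -0.6, 0.2]
opening: 0.0851
grasp_force: 0.0
```

Call:
servo_tool(
  rows=[
    {"offset": [0.5, 0, 0], "yaw": 0, "claw": 0},
    {"offset": [1, 0, 0], "yaw": 0, "claw": 0},
  ],
)

```text
time: 3.65
ee_pos: [0.5287, 0.0406, 0.2534]
tcp_rot: [180.0, 0.0, 90.2]
wrist_force: [1.1, 0.3, -0.3]
opening: 0.0854
grasp_force: 0.0
```

Call:
servo_tool(
  rows=[
    {"offset": [0.5, 0, 0], "yaw": 0, "claw": 0},
    {"offset": [1, 0, 0], "yaw": 0, "claw": 0},
    {"offset": [1, 0, 0], "yaw": 0, "claw": 0},
    {"offset": [1, 0, 0], "yaw": 0, "claw": 0},
  ],
)

```text
time: 4.15
ee_pos: [0.5282, 0.139, 0.2532]
tcp_rot: [-180.0, 0.0, 90.3]
wrist_force: [-0.7, -0.0, -0.5]
opening: 0.0851
grasp_force: 0.0
```

```bash
python3 - <<'E'
from h import *
o=get_obs(); T=wristT(o); np.save('pics/T2.npy',T); snap('wrist','w2'); plan(.53,-.16,.253,90)
E
```

```text
shift/0.1m [-2.985  0.004  0.004] yaw frac 0.0014 (tool z is down: sign is minus world) at [0.5283 0.1385 0.2533] 90.25
```

View pics/w1.png

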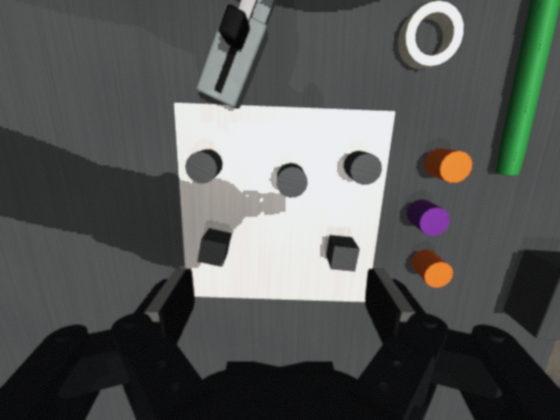

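View pics/w2.png

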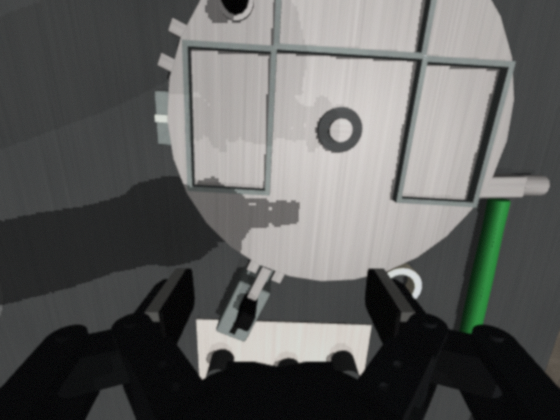

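w1 shows round tops near (204,164), (291,182) and (364,167), and squares near (215,246) and (343,252). In w2 tray A's outer corners are near (187,40), (277,48), (268,192) and (188,188), and the hub is at (341,130).

```bash
cat > m2.py <<'E'
from h import *
def blobs(P,name,lo,hi,box,amin=40):
    m=((P[...,2]>lo)&(P[...,2]<hi)&(P[...,0]>box[0])&(P[...,0]<box[1])&(P[...,1]>box[2])&(P[...,1]<box[3])).astype(np.uint8)
    n,l,s,c=cv2.connectedComponentsWithStats(m); out=[]
    for k in range(1,n):
        if s[k,4]>amin:
            q=P[l==k]; r=cv2.minAreaRect((q[:,:2]*1000).astype(np.float32)); ct=cv2.findContours((l==k).astype(np.uint8),0,1)[0][0]
            px=cv2.minEnclosingCircle(ct)[0]
            print(name,np.round(c[k],1),s[k,4],'z',np.round(np.nanmedian(q[:,2]),4),'rect',np.round(r[0],1),np.round(r[1],1),round(r[2],1)); out.append((c[k],l==k))
    return out
if __name__=='__main__':
    T=np.load('pics/T1.npy'); z=np.load('pics/w1.npz'); P=cloud('wrist',z['d'],T)
    b=blobs(P,'w1',.038,.06,[.4,.66,-.28,-.1])
    # two-view heights: wrist top-face centre and top-camera top-face centre
    t=[(297,190.3),(338.6,195.9),(303.1,221.1),(337,257.6),(297.4,260.1)]
    for c,_ in b:
        res=[tri(ray('wrist',*c,T),ray('top',*u)) for u in t]; k=min(range(5),key=lambda k:res[k][1]+ (abs(res[k][0][2]-.044)>.03)); print('tri',np.round(res[k][0],4),round(res[k][1],4))
    T2=np.load('pics/T2.npy'); z=np.load('pics/w2.npz'); P2=cloud('wrist',z['d'],T2)
    w=blobs(P2,'walls',.067,.078,[.37,.78,.03,.4],100)
    for c,m in w:
        q=P2[m]; 
    blobs(P2,'grip',.080,.1,[.4,.56,-.1,.08]); blobs(P,'grip1',.080,.1,[.4,.56,-.1,.08]); blobs(P2,'post',.12,.15,[.4,.56,.25,.4],10)
    for u,v in [(187,40),(277,48),(268,192),(188,188),(341,130),(425,58),(513,66),(400,200),(475,205)]: print(u,v,np.round(onz('wrist',u,v,.072,T2),4),np.round(P2[v,u],4))
    m=(abs(P2[...,2]-.06)<.004).astype(np.uint8); m[300:]=0
    ct=max(cv2.findContours(m,0,1)[0],key=cv2.contourArea)[:,0]; q=P2[ct[:,1],ct[:,0]][:,:2]
    c=np.array([.583,.208])
    for _ in range(8):
        d=np.linalg.norm(q-c,axis=1); s=abs(d-.175)<.006; A=np.c_[2*q[s],np.ones(s.sum())]; f=np.linalg.lstsq(A,(q[s]**2).sum(1),rcond=None)[0]; c=f[:2]
    print('axis',c,'r',np.sqrt(f[2]+c@c),s.sum(), 'face z',np.nanmedian(P2[120:180,215:250,2]), 'mark',onz('wrist',161,119,.02,T2))
E
python3 m2.py
```

```text
w1 [201.1 166.8] 832 z 0.0452 rect [ 442.5 -132.8] [35.3 34.8] 43.1
w1 [365.3 168.4] 833 z 0.0453 rect [ 626.4 -134.2] [35.2 34.9] 60.4
w1 [291.9 181.4] 782 z 0.0453 rect [ 544.5 -149.2] [34.1 35.3] 0.2
w1 [212.2 251.4] 688 z 0.0451 rect [ 447.7 -236.6] [32.9 31.8] 76.6
w1 [344.2 257.2] 686 z 0.0451 rect [ 610.5 -244.4] [33.  32.5] 84.7
tri [ 0.4394 -0.1321  0.0344] 0.0034
tri [ 0.6208 -0.1309  0.0631] 0.0
tri [ 0.5421 -0.146   0.0576] 0.0034
tri [ 0.4461 -0.2352  0.0423] 0.0038
tri [ 0.6073 -0.2401  0.0511] 0.0025
walls [237.6   8.5] 111 z 0.0725 rect [490.  312.5] [22.1  8.4] 11.7
walls [352.7 101.9] 8272 z 0.0732 rect [590.1 230.9] [184.4 307.3] 87.0
walls [339.9 129.1] 1589 z 0.0698 rect [588.4 209.2] [42.8 43.3] 46.7
grip [245.2 319. ] 335 z 0.0886 rect [489.7  -2.1] [24.2 18.3] 66.9
grip1 [232.4  22.7] 736 z 0.089 rect [489.6  -3.4] [24.4 18.2] 64.5
187 40 [0.4442 0.2864 0.072 ] [0.4448 0.2859 0.0742]
277 48 [0.5258 0.2804 0.072 ] [0.5258 0.2801 0.0735]
268 192 [0.5167 0.1457 0.072 ] [0.5167 0.146  0.0735]
188 188 [0.433  0.1496 0.072 ] [0.4336 0.15   0.0737]
341 130 [0.5891 0.2087 0.072 ] [0.5888 0.2087 0.0737]
425 58 [0.6622 0.2729 0.072 ] [0.661  0.2723 0.0749]
513 66 [0.745  0.2666 0.072 ] [0.7443 0.2664 0.0729]
400 200 [0.6565 0.1377 0.072 ] [0.6563 0.1378 0.0725]
475 205 [0.7371 0.1326 0.072 ] [0.7358 0.1331 0.0738]
axis [0.58811066 0.20867914] r 0.17308971711423876 521 face z 0.0613764318830087 mark [0.3929634  0.21840635 0.02      ]
```

Call:
servo_tool(
  rows=[
    {"offset": [0, 0, 0], "yaw": 0.021, "claw": 0},
    {"offset": [0, 0, 0], "yaw": 0.021, "claw": 0},
  ],
)

```text
time: 4.45
ee_pos: [0.5285, 0.138, 0.2535]
tcp_rot: [180.0, 0.0, 86.4]
wrist_force: [-0.4, 0.9, -0.5]
opening: 0.0855
grasp_force: 0.0
```

Call:
servo_tool(
  rows=[
    {"offset": [-0.44, 0.19, 0.09], "yaw": 0, "claw": 0},
    {"offset": [-0.88, 0.37, 0.18], "yaw": 0, "claw": 0},
  ],
)

```text
time: 4.7
ee_pos: [0.5603, 0.0475, 0.2353]
tcp_rot: [180.0, -0.0, 86.6]
wrist_force: [0.2, 0.2, -0.1]
opening: 0.0853
grasp_force: 0.0
```

Call:
servo_tool(
  rows=[
    {"offset": [-0.44, 0.19, 0.09], "yaw": 0, "claw": 0},
    {"offset": [-0.88, 0.37, 0.18], "yaw": 0, "claw": 0},
  ],
)

```text
time: 4.95
ee_pos: [0.5918, -0.0434, 0.2172]
tcp_rot: [180.0, 0.0, 86.6]
wrist_force: [-0.2, 0.3, -0.9]
opening: 0.0854
grasp_force: 0.0
```

Call:
servo_tool(
  rows=[
    {"offset": [-0.44, 0.19, 0.09], "yaw": 0, "claw": 0},
    {"offset": [-0.88, 0.37, 0.18], "yaw": 0, "claw": 0},
    {"offset": [-0.88, 0.37, 0.18], "yaw": 0, "claw": 0},
    {"offset": [-0.88, 0.37, 0.18], "yaw": 0, "claw": 0},
  ],
)

```text
time: 5.45
ee_pos: [0.6229, -0.1316, 0.1993]
tcp_rot: [-180.0, -0.0, 86.5]
wrist_force: [0.2, -0.2, -1.3]
opening: 0.0853
grasp_force: 0.0
```

```bash
cat > look.py <<'E'
from m2 import *
import sys
o=get_obs(); T=wristT(o); p,D=camera('wrist'); P=cloud('wrist',D,T)
blobs(P,'offcut',.038,.06,[.38,.68,-.3,-.08])
if len(sys.argv)>3: plan(*map(float,sys.argv[1:]))
E
python3 look.py .6245 -.133 .04 86.5
```

```text
offcut [283.4 206.5] 1034 z 0.0453 rect [ 627.1 -134.1] [35.3 34.3] 87.7
offcut [ 97.4 216. ] 1112 z 0.0451 rect [ 442.7 -132.8] [35.5 35.5] 25.8
offcut [201.9 225.8] 1014 z 0.0452 rect [ 544.9 -149.1] [35.4 34.7] 77.0
offcut [274.3 303.8] 834 z 0.0451 rect [ 611.  -244.1] [33.3 31.5] 85.5
offcut [123.4 303.1] 711 z 0.0449 rect [ 447.9 -236.6] [33.2 32.1] 76.1
shift/0.1m [-0.02   0.015  1.596] yaw frac 0.0004 (tool z is down: sign is minus world) at [ 0.623  -0.1309  0.1996] 86.57
```

Call:
servo_tool(
  rows=[
    {"offset": [-0.02, 0.02, 0.4], "yaw": 0, "claw": 0},
    {"offset": [-0.02, 0.02, 0.8], "yaw": 0, "claw": 0},
  ],
)

```text
time: 5.75
ee_pos: [0.6255, -0.1323, 0.1195]
tcp_rot: [179.9, 0.0, 86.7]
wrist_force: [-0.4, 0.4, -0.1]
opening: 0.0854
grasp_force: 0.0
```

Call:
servo_tool(
  rows=[
    {"offset": [0, 0, 0.3], "yaw": 0, "claw": 0},
    {"offset": [0, 0, 0.6], "yaw": 0, "claw": 0},
    {"offset": [0, 0, 0.8], "yaw": 0, "claw": 0},
    {"offset": [0, 0, 0.8], "yaw": 0, "claw": 0},
    {"offset": [0, 0, 0.8], "yaw": 0, "claw": 1},
    {"offset": [0, 0, 0.8], "yaw": 0, "claw": 1},
    {"offset": [0, 0, 0.8], "yaw": 0, "claw": 1},
    {"offset": [0, 0, 0.8], "yaw": 0, "claw": 1},
    {"offset": [0, 0, 0.8], "yaw": 0, "claw": 1},
    {"offset": [0, 0, 0.8], "yaw": 0, "claw": 1},
  ],
  squeeze=60,
)

```text
time: 7.0
ee_pos: [0.6259, -0.1333, 0.0407]
tcp_rot: [179.9, 0.0, 86.6]
wrist_force: [0.2, 0.1, 6.5]
opening: 0.0347
grasp_force: 60.0
```

Call:
servo_tool(
  rows=[
    {"offset": [0, 0, -0.2], "yaw": 0, "claw": 1},
    {"offset": [0, 0, -0.5], "yaw": 0, "claw": 1},
    {"offset": [0, 0, -0.8], "yaw": 0, "claw": 1},
  ],
)

```text
time: 7.38
ee_pos: [0.6249, -0.1332, 0.1209]
tcp_rot: [-180.0, -0.0, 86.6]
wrist_force: [0.6, -0.2, -2.5]
opening: 0.0343
grasp_force: 60.2
```

Call:
servo_tool(
  rows=[
    {"offset": [0, 0, -0.4], "yaw": 0, "claw": 1},
    {"offset": [0, 0, -0.8], "yaw": 0, "claw": 1},
  ],
)

```text
time: 7.62
ee_pos: [0.6247, -0.1331, 0.2014]
tcp_rot: [-180.0, -0.0, 86.6]
wrist_force: [-0.0, 0.8, -2.6]
opening: 0.0342
grasp_force: 60.2
```

Call:
servo_tool(
  rows=[
    {"offset": [0.47, -0.21, 0], "yaw": 0, "claw": 1},
    {"offset": [0.94, -0.42, 0], "yaw": 0, "claw": 1},
  ],
)

```text
time: 7.88
ee_pos: [0.5885, -0.0362, 0.2006]
tcp_rot: [179.9, -0.0, 86.5]
wrist_force: [-0.3, 0.9, -3.0]
opening: 0.0342
grasp_force: 60.8
```

Call:
servo_tool(
  rows=[
    {"offset": [0.47, -0.21, 0], "yaw": 0, "claw": 1},
    {"offset": [0.94, -0.42, 0], "yaw": 0, "claw": 1},
  ],
)

```text
time: 8.12
ee_pos: [0.5516, 0.0609, 0.2003]
tcp_rot: [180.0, -0.0, 86.5]
wrist_force: [0.5, -0.2, -2.5]
opening: 0.0344
grasp_force: 60.8
```

Call:
servo_tool(
  rows=[
    {"offset": [0.47, -0.21, 0], "yaw": 0, "claw": 1},
    {"offset": [0.94, -0.42, 0], "yaw": 0, "claw": 1},
  ],
)

```text
time: 8.38
ee_pos: [0.5154, 0.1572, 0.2004]
tcp_rot: [180.0, -0.0, 86.5]
wrist_force: [-0.1, 0.7, -3.2]
opening: 0.0342
grasp_force: 60.8
```

Call:
servo_tool(
  rows=[
    {"offset": [0.47, -0.21, 0], "yaw": 0, "claw": 1},
    {"offset": [0.94, -0.42, 0], "yaw": 0, "claw": 1},
    {"offset": [0.94, -0.42, 0], "yaw": 0, "claw": 1},
    {"offset": [0.94, -0.42, 0], "yaw": 0, "claw": 1},
    {"offset": [0.94, -0.42, 0], "yaw": 0, "claw": 1},
  ],
)

```text
time: 9.0
ee_pos: [0.4804, 0.2513, 0.1996]
tcp_rot: [180.0, 0.0, 86.5]
wrist_force: [-0.3, -0.7, -3.1]
opening: 0.0342
grasp_force: 60.7
```

```bash
python3 - <<'E'
from h import *
o=get_obs(); T=wristT(o); np.save('pics/T3.npy',T); snap('wrist','w3'); plan(.4803,.2534,.097,86.5); print(o['opening'],o['grasp_force'])
E
```

```text
shift/0.1m [ 0.022 -0.003  1.025] yaw frac -0.0002 (tool z is down: sign is minus world) at [0.4805 0.2512 0.1995] 86.46
0.034219037034758516 60.71997284889221
```

View pics/w3.png

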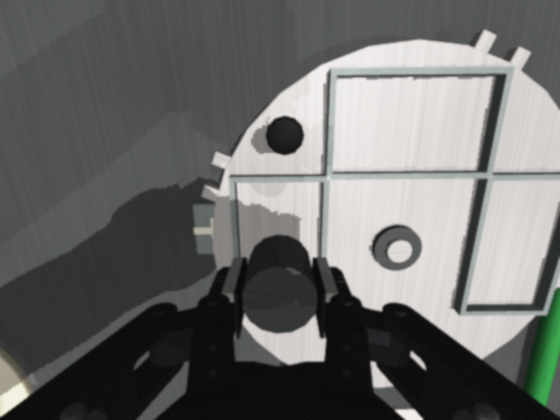

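w3 shows the held round centred between tray A's walls (columns 235 and 324), with the post at (285,135).

Call:
servo_tool(
  rows=[
    {"offset": [0.02, 0, 0.4], "yaw": 0, "claw": 1},
    {"offset": [0.02, 0, 0.75], "yaw": 0, "claw": 1},
    {"offset": [0.02, 0, 0.9], "yaw": 0, "claw": 1},
  ],
)

```text
time: 9.43
ee_pos: [0.4797, 0.253, 0.1074]
tcp_rot: [-179.9, 0.1, 86.5]
wrist_force: [-0.3, -0.8, -2.5]
opening: 0.0343
grasp_force: 60.7
```

Call:
servo_tool(
  rows=[
    {"offset": [0, 0, 0.06], "yaw": 0, "claw": 1},
    {"offset": [0, 0, 0.11], "yaw": 0, "claw": 1},
    {"offset": [0, 0, 0.12], "yaw": 0, "claw": 1},
    {"offset": [0, 0, 0.12], "yaw": 0, "claw": 1},
  ],
)

```text
time: 9.93
ee_pos: [0.4804, 0.2544, 0.098]
tcp_rot: [180.0, -0.0, 86.6]
wrist_force: [0.2, -0.4, -3.2]
opening: 0.0342
grasp_force: 60.7
```

Call:
servo_tool(
  rows=[
    {"offset": [0, 0, 0], "yaw": 0, "claw": 0.4},
    {"offset": [0, 0, 0], "yaw": 0, "claw": 0.4},
    {"offset": [0, 0, 0], "yaw": 0, "claw": 0.4},
    {"offset": [0, 0, 0], "yaw": 0, "claw": 0.4},
    {"offset": [0, 0, -0.2], "yaw": 0, "claw": 0.4},
    {"offset": [0, 0, -0.5], "yaw": 0, "claw": 0.2},
    {"offset": [0, 0, -0.9], "yaw": 0, "claw": 0},
  ],
)

```text
time: 10.8
ee_pos: [0.4797, 0.254, 0.1875]
tcp_rot: [-179.9, 0.0, 86.6]
wrist_force: [0.4, 0.6, 0.0]
opening: 0.0837
grasp_force: 0.0
```

Call:
servo_tool(
  rows=[
    {"offset": [-0.5, 0.11, 0], "yaw": 0, "claw": 0},
    {"offset": [-0.99, 0.22, 0], "yaw": 0, "claw": 0},
  ],
)

```text
time: 11.05
ee_pos: [0.4964, 0.1534, 0.1878]
tcp_rot: [179.9, -0.0, 86.6]
wrist_force: [-0.3, 0.8, -0.4]
opening: 0.0852
grasp_force: 0.0
```

Call:
servo_tool(
  rows=[
    {"offset": [-0.5, 0.11, 0], "yaw": 0, "claw": 0},
    {"offset": [-0.99, 0.22, 0], "yaw": 0, "claw": 0},
  ],
)

```text
time: 11.3
ee_pos: [0.5122, 0.0524, 0.1874]
tcp_rot: [180.0, -0.0, 86.6]
wrist_force: [0.7, 1.5, 0.2]
opening: 0.0854
grasp_force: 0.0
```

Call:
servo_tool(
  rows=[
    {"offset": [-0.5, 0.11, 0], "yaw": 0, "claw": 0},
    {"offset": [-0.99, 0.22, 0], "yaw": 0, "claw": 0},
  ],
)

```text
time: 11.55
ee_pos: [0.5282, -0.0479, 0.1875]
tcp_rot: [180.0, -0.0, 86.6]
wrist_force: [1.1, 0.2, -0.5]
opening: 0.0852
grasp_force: 0.0
```

Call:
servo_tool(
  rows=[
    {"offset": [-0.5, 0.11, 0], "yaw": 0, "claw": 0},
    {"offset": [-0.99, 0.22, 0], "yaw": 0, "claw": 0},
    {"offset": [-0.99, 0.22, 0], "yaw": 0, "claw": 0},
    {"offset": [-0.99, 0.22, 0], "yaw": 0, "claw": 0},
  ],
)

```text
time: 12.05
ee_pos: [0.544, -0.1462, 0.1871]
tcp_rot: [-180.0, -0.0, 86.5]
wrist_force: [0.9, 0.1, 0.4]
opening: 0.0853
grasp_force: 0.0
```

```bash
python3 look.py .5435 -.149 .04 86.5; python3 - <<'E'
from m2 import *
p,D=camera('top'); P=cloud('top',D); blobs(P,'inTray',.085,.11,[.4,.56,.1,.29],20); blobs(P,'offcutTop',.03,.06,[.38,.68,-.3,-.08])
E
```

```text
offcut [169.1 200.2] 1204 z 0.0452 rect [ 442.4 -132.7] [35.3 35.4] 84.2
offcut [279.4 210.7] 1132 z 0.0453 rect [ 544.3 -149. ] [35.1 34.8] 89.9
offcut [348.6 294.7] 960 z 0.0451 rect [ 610.5 -244.3] [32.7 32.1] 83.9
offcut [200.7 297.4] 414 z 0.045 rect [ 456.  -238.7] [32.9 15.6] 78.8
shift/0.1m [-0.034 -0.004  1.473] yaw frac 0.0004 (tool z is down: sign is minus world) at [ 0.5441 -0.1457  0.1873] 86.58
inTray [145.9 246.9] 171 z 0.0993 rect [478.4 255.1] [34.3 32.9] 88.9
```

Call:
servo_tool(
  rows=[
    {"offset": [-0.03, 0, 0.4], "yaw": 0, "claw": 0},
    {"offset": [-0.03, 0, 0.8], "yaw": 0, "claw": 0},
  ],
)

```text
time: 12.4
ee_pos: [0.5444, -0.1483, 0.107]
tcp_rot: [179.9, 0.0, 86.7]
wrist_force: [-0.5, 0.2, -0.8]
opening: 0.0853
grasp_force: 0.0
```

Call:
servo_tool(
  rows=[
    {"offset": [0, 0, 0.3], "yaw": 0, "claw": 0},
    {"offset": [0, 0, 0.5], "yaw": 0, "claw": 0},
    {"offset": [0, 0, 0.67], "yaw": 0, "claw": 0},
    {"offset": [0, 0, 0.67], "yaw": 0, "claw": 0},
    {"offset": [0, 0, 0.67], "yaw": 0, "claw": 1},
    {"offset": [0, 0, 0.67], "yaw": 0, "claw": 1},
    {"offset": [0, 0, 0.67], "yaw": 0, "claw": 1},
    {"offset": [0, 0, 0.67], "yaw": 0, "claw": 1},
    {"offset": [0, 0, 0.67], "yaw": 0, "claw": 1},
    {"offset": [0, 0, 0.67], "yaw": 0, "claw": 1},
  ],
  squeeze=60,
)

```text
time: 13.65
ee_pos: [0.5444, -0.1495, 0.0413]
tcp_rot: [179.9, 0.0, 86.5]
wrist_force: [-0.7, 0.4, 6.2]
opening: 0.0343
grasp_force: 59.8
```

Call:
servo_tool(
  rows=[
    {"offset": [0, 0, -0.2], "yaw": 0, "claw": 1},
    {"offset": [0, 0, -0.5], "yaw": 0, "claw": 1},
    {"offset": [0, 0, -0.8], "yaw": 0, "claw": 1},
  ],
)

```text
time: 14.02
ee_pos: [0.5436, -0.1493, 0.1205]
tcp_rot: [-179.9, -0.0, 86.6]
wrist_force: [0.6, 0.2, -4.7]
opening: 0.0338
grasp_force: 60.3
```

Call:
servo_tool(
  rows=[
    {"offset": [0, 0, -0.4], "yaw": 0, "claw": 1},
    {"offset": [0, 0, -0.8], "yaw": 0, "claw": 1},
    {"offset": [0, 0, -0.8], "yaw": 0, "claw": 1},
  ],
)

```text
time: 14.4
ee_pos: [0.5451, -0.1497, 0.2033]
tcp_rot: [179.7, 0.1, 86.6]
wrist_force: [0.6, -0.8, -4.6]
opening: 0.0343
grasp_force: 60.6
```

```bash
python3 - <<'E'
from h import *
plan(.4779,.2135,.098,86.5)
E
```

```text
shift/0.1m [ 3.586 -0.894  1.045] yaw frac 0.0003 (tool z is down: sign is minus world) at [ 0.5451 -0.1497  0.2033] 86.55
```

Call:
servo_tool(
  rows=[
    {"offset": [0.45, -0.11, 0], "yaw": 0, "claw": 1},
    {"offset": [0.895, -0.22, 0], "yaw": 0, "claw": 1},
  ],
)

```text
time: 14.65
ee_pos: [0.5266, -0.0579, 0.1983]
tcp_rot: [-179.9, -0.0, 86.5]
wrist_force: [0.3, 0.2, -3.9]
opening: 0.0344
grasp_force: 60.7
```

Call:
servo_tool(
  rows=[
    {"offset": [0.45, -0.11, 0], "yaw": 0, "claw": 1},
    {"offset": [0.895, -0.22, 0], "yaw": 0, "claw": 1},
  ],
)

```text
time: 14.9
ee_pos: [0.5099, 0.0333, 0.1984]
tcp_rot: [-179.9, 0.0, 86.5]
wrist_force: [0.9, -0.2, -3.5]
opening: 0.0346
grasp_force: 44.0
```

Call:
servo_tool(
  rows=[
    {"offset": [0.45, -0.11, 0], "yaw": 0, "claw": 1},
    {"offset": [0.895, -0.22, 0], "yaw": 0, "claw": 1},
  ],
)

```text
time: 15.15
ee_pos: [0.4933, 0.1239, 0.1985]
tcp_rot: [-179.9, 0.0, 86.5]
wrist_force: [1.1, 0.5, -3.5]
opening: 0.0346
grasp_force: 62.1
```

Call:
servo_tool(
  rows=[
    {"offset": [0.45, -0.11, 0], "yaw": 0, "claw": 1},
    {"offset": [0.895, -0.22, 0], "yaw": 0, "claw": 1},
    {"offset": [0.895, -0.22, 0], "yaw": 0, "claw": 1},
    {"offset": [0.895, -0.22, 0], "yaw": 0, "claw": 1},
    {"offset": [0.895, -0.22, 0], "yaw": 0, "claw": 1},
  ],
)

```text
time: 15.78
ee_pos: [0.4777, 0.2124, 0.1997]
tcp_rot: [-180.0, 0.0, 86.5]
wrist_force: [-0.1, -0.3, -3.5]
opening: 0.034
grasp_force: 62.2
```

```bash
python3 - <<'E'
from h import *
plan(.4779,.2135,.098,86.5)
E
```

```text
shift/0.1m [0.012 0.002 1.017] yaw frac -0.0001 (tool z is down: sign is minus world) at [0.4777 0.2124 0.1997] 86.49
```

Call:
servo_tool(
  rows=[
    {"offset": [0.01, 0, 0.4], "yaw": 0, "claw": 1},
    {"offset": [0.01, 0, 0.7], "yaw": 0, "claw": 1},
    {"offset": [0.01, 0, 0.8], "yaw": 0, "claw": 1},
    {"offset": [0.01, 0, 0.87], "yaw": 0, "claw": 1},
    {"offset": [0.01, 0, 0.92], "yaw": 0, "claw": 1},
    {"offset": [0.01, 0, 0.92], "yaw": 0, "claw": 1},
  ],
)

```text
time: 16.52
ee_pos: [0.478, 0.2144, 0.1087]
tcp_rot: [180.0, -0.0, 86.5]
wrist_force: [-0.2, -0.5, -4.2]
opening: 0.0343
grasp_force: 62.5
```

Call:
servo_tool(
  rows=[
    {"offset": [0, 0, 0.03], "yaw": 0, "claw": 1},
    {"offset": [0, 0, 0.06], "yaw": 0, "claw": 1},
    {"offset": [0, 0, 0.06], "yaw": 0, "claw": 1},
  ],
)

```text
time: 16.9
ee_pos: [0.4776, 0.2143, 0.1021]
tcp_rot: [-180.0, 0.0, 86.6]
wrist_force: [-0.3, 0.2, -4.1]
opening: 0.0339
grasp_force: 62.5
```

No contact yet, so no noticeable slip. I'll lower the rest and release.

Call:
servo_tool(
  rows=[
    {"offset": [0, 0, 0.02], "yaw": 0, "claw": 1},
    {"offset": [0, 0, 0.04], "yaw": 0, "claw": 1},
    {"offset": [0, 0, 0.04], "yaw": 0, "claw": 1},
  ],
)

```text
time: 17.27
ee_pos: [0.4776, 0.2142, 0.098]
tcp_rot: [-180.0, 0.0, 86.6]
wrist_force: [0.2, 0.3, -4.1]
opening: 0.0339
grasp_force: 62.5
```

Call:
servo_tool(
  rows=[
    {"offset": [0, 0, 0], "yaw": 0, "claw": 0.4},
    {"offset": [0, 0, 0], "yaw": 0, "claw": 0.4},
    {"offset": [0, 0, 0], "yaw": 0, "claw": 0.4},
    {"offset": [0, 0, 0], "yaw": 0, "claw": 0.4},
    {"offset": [0, 0, -0.2], "yaw": 0, "claw": 0.4},
    {"offset": [0, 0, -0.5], "yaw": 0, "claw": 0.2},
    {"offset": [0, 0, -0.9], "yaw": 0, "claw": 0},
    {"offset": [0, 0, -0.9], "yaw": 0, "claw": 0},
  ],
)

```text
time: 18.27
ee_pos: [0.4789, 0.2148, 0.1916]
tcp_rot: [179.7, -0.1, 86.6]
wrist_force: [0.4, 1.1, 0.0]
opening: 0.0857
grasp_force: 0.0
```

```bash
python3 - <<'E'
from h import *
plan(.4415,-.133,.188,86.5)
E
```

```text
shift/0.1m [-3.495 -0.165  0.026] yaw frac 0.0003 (tool z is down: sign is minus world) at [0.4789 0.2148 0.1916] 86.56
```

Call:
servo_tool(
  rows=[
    {"offset": [-0.44, -0.02, 0], "yaw": 0, "claw": 0},
    {"offset": [-0.87, -0.04, 0], "yaw": 0, "claw": 0},
  ],
)

```text
time: 18.52
ee_pos: [0.4681, 0.1269, 0.1873]
tcp_rot: [-179.9, 0.0, 86.6]
wrist_force: [0.1, -0.1, 0.2]
opening: 0.0853
grasp_force: 0.0
```

Call:
servo_tool(
  rows=[
    {"offset": [-0.44, -0.02, 0], "yaw": 0, "claw": 0},
    {"offset": [-0.87, -0.04, 0], "yaw": 0, "claw": 0},
  ],
)

```text
time: 18.77
ee_pos: [0.4587, 0.0398, 0.1874]
tcp_rot: [-180.0, 0.0, 86.6]
wrist_force: [0.4, 0.2, 0.1]
opening: 0.0851
grasp_force: 0.0
```

Call:
servo_tool(
  rows=[
    {"offset": [-0.44, -0.02, 0], "yaw": 0, "claw": 0},
    {"offset": [-0.87, -0.04, 0], "yaw": 0, "claw": 0},
  ],
)

```text
time: 19.02
ee_pos: [0.4495, -0.0468, 0.1875]
tcp_rot: [-180.0, -0.0, 86.6]
wrist_force: [0.3, -0.3, -0.1]
opening: 0.0851
grasp_force: 0.0
```

Call:
servo_tool(
  rows=[
    {"offset": [-0.44, -0.02, 0], "yaw": 0, "claw": 0},
    {"offset": [-0.87, -0.04, 0], "yaw": 0, "claw": 0},
    {"offset": [-0.87, -0.04, 0], "yaw": 0, "claw": 0},
    {"offset": [-0.87, -0.04, 0], "yaw": 0, "claw": 0},
    {"offset": [-0.87, -0.04, 0], "yaw": 0, "claw": 0},
  ],
)

```text
time: 19.65
ee_pos: [0.4409, -0.1313, 0.188]
tcp_rot: [-180.0, -0.0, 86.6]
wrist_force: [0.4, -0.5, 0.3]
opening: 0.0853
grasp_force: 0.0
```

```bash
python3 look.py .4415 -.133 .04 86.5; python3 - <<'E'
from m2 import *
p,D=camera('top'); P=cloud('top',D); blobs(P,'inTray',.085,.11,[.4,.56,.1,.29],20)
E
```

```text
offcut [280.4 208.8] 1122 z 0.0453 rect [ 442.3 -132.5] [34.9 35.2] 14.0
offcut [291.2 303.2] 927 z 0.0451 rect [ 447.6 -236.7] [33.1 32.2] 76.3
offcut [447.  301.3] 1010 z 0.0451 rect [ 610.3 -244.3] [33.2 32.8] 84.0
shift/0.1m [-0.017  0.006  1.482] yaw frac 0.0008 (tool z is down: sign is minus world) at [ 0.441  -0.1312  0.1882] 86.64
inTray [153.5 247.3] 339 z 0.0991 rect [476.8 235.1] [74.4 33.3] 85.9
```

Call:
servo_tool(
  rows=[
    {"offset": [-0.02, 0, 0.4], "yaw": 0, "claw": 0},
    {"offset": [-0.02, 0, 0.8], "yaw": 0, "claw": 0},
  ],
)

```text
time: 20.0
ee_pos: [0.4412, -0.1336, 0.1076]
tcp_rot: [179.9, 0.0, 86.6]
wrist_force: [0.3, 0.4, -0.0]
opening: 0.0855
grasp_force: 0.0
```

Call:
servo_tool(
  rows=[
    {"offset": [0, 0, 0.3], "yaw": 0, "claw": 0},
    {"offset": [0, 0, 0.5], "yaw": 0, "claw": 0},
    {"offset": [0, 0, 0.68], "yaw": 0, "claw": 0},
    {"offset": [0, 0, 0.68], "yaw": 0, "claw": 0},
    {"offset": [0, 0, 0.68], "yaw": 0, "claw": 1},
    {"offset": [0, 0, 0.68], "yaw": 0, "claw": 1},
    {"offset": [0, 0, 0.68], "yaw": 0, "claw": 1},
    {"offset": [0, 0, 0.68], "yaw": 0, "claw": 1},
    {"offset": [0, 0, 0.68], "yaw": 0, "claw": 1},
    {"offset": [0, 0, 0.68], "yaw": 0, "claw": 1},
  ],
  squeeze=60,
)

```text
time: 21.25
ee_pos: [0.4413, -0.1343, 0.0413]
tcp_rot: [179.9, 0.0, 86.6]
wrist_force: [-1.4, 1.2, 4.7]
opening: 0.0346
grasp_force: 59.6
```

Call:
servo_tool(
  rows=[
    {"offset": [0, 0, -0.2], "yaw": 0, "claw": 1},
    {"offset": [0, 0, -0.5], "yaw": 0, "claw": 1},
    {"offset": [0, 0, -0.8], "yaw": 0, "claw": 1},
  ],
)

```text
time: 21.62
ee_pos: [0.4404, -0.134, 0.1209]
tcp_rot: [-180.0, -0.0, 86.6]
wrist_force: [-0.2, -0.4, -2.2]
opening: 0.0346
grasp_force: 60.1
```

Call:
servo_tool(
  rows=[
    {"offset": [0, 0, -0.4], "yaw": 0, "claw": 1},
    {"offset": [0, 0, -0.8], "yaw": 0, "claw": 1},
    {"offset": [0, 0, -0.8], "yaw": 0, "claw": 1},
    {"offset": [0, 0, -0.8], "yaw": 0, "claw": 1},
  ],
)

```text
time: 22.12
ee_pos: [0.4405, -0.134, 0.1992]
tcp_rot: [-179.9, -0.0, 86.6]
wrist_force: [-0.1, -0.1, -2.6]
opening: 0.0344
grasp_force: 60.3
```

```bash
python3 - <<'E'
from h import *
plan(.4754,.1736,.098,86.5)
E
```

```text
shift/0.1m [3.092 0.165 1.013] yaw frac 0.0003 (tool z is down: sign is minus world) at [ 0.4405 -0.134   0.1992] 86.56
```

Call:
servo_tool(
  rows=[
    {"offset": [0.39, 0.02, 0], "yaw": 0, "claw": 1},
    {"offset": [0.77, 0.04, 0], "yaw": 0, "claw": 1},
  ],
)

```text
time: 22.38
ee_pos: [0.4487, -0.0567, 0.1984]
tcp_rot: [-179.8, -0.0, 86.5]
wrist_force: [0.9, 0.3, -2.7]
opening: 0.0344
grasp_force: 60.3
```

Call:
servo_tool(
  rows=[
    {"offset": [0.39, 0.02, 0], "yaw": 0, "claw": 1},
    {"offset": [0.77, 0.04, 0], "yaw": 0, "claw": 1},
  ],
)

```text
time: 22.62
ee_pos: [0.4573, 0.0203, 0.1984]
tcp_rot: [-179.8, 0.0, 86.6]
wrist_force: [0.3, 0.5, -2.8]
opening: 0.0342
grasp_force: 60.3
```

Call:
servo_tool(
  rows=[
    {"offset": [0.39, 0.02, 0], "yaw": 0, "claw": 1},
    {"offset": [0.77, 0.04, 0], "yaw": 0, "claw": 1},
  ],
)

```text
time: 22.88
ee_pos: [0.4659, 0.0969, 0.1984]
tcp_rot: [-179.9, 0.0, 86.6]
wrist_force: [-0.4, -0.6, -2.5]
opening: 0.0341
grasp_force: 60.3
```

Call:
servo_tool(
  rows=[
    {"offset": [0.39, 0.02, 0], "yaw": 0, "claw": 1},
    {"offset": [0.77, 0.04, 0], "yaw": 0, "claw": 1},
    {"offset": [0.77, 0.04, 0], "yaw": 0, "claw": 1},
    {"offset": [0.77, 0.04, 0], "yaw": 0, "claw": 1},
    {"offset": [0.77, 0.04, 0], "yaw": 0, "claw": 1},
  ],
)

```text
time: 23.5
ee_pos: [0.475, 0.1716, 0.1998]
tcp_rot: [-180.0, 0.0, 86.5]
wrist_force: [-0.0, -0.9, -2.3]
opening: 0.0344
grasp_force: 60.3
```

```bash
python3 - <<'E'
from m2 import *
plan(.4754,.1736,.098,86.5)
o=get_obs();T=wristT(o); p,D=camera('wrist'); P=cloud('wrist',D,T); blobs(P,'inTray',.085,.11,[.4,.56,.15,.29],20)
E
```

```text
shift/0.1m [0.021 0.004 1.018] yaw frac 0.0000 (tool z is down: sign is minus world) at [0.475  0.1716 0.1998] 86.5
inTray [280.1 114.1] 2053 z 0.1014 rect [481.1 253.4] [34.9 34.8] 86.7
inTray [279.5 168.7] 1802 z 0.1013 rect [478.1 214.5] [35.4 35.1] 63.7
```

Call:
servo_tool(
  rows=[
    {"offset": [0.02, 0, 0.4], "yaw": 0, "claw": 1},
    {"offset": [0.02, 0, 0.75], "yaw": 0, "claw": 1},
    {"offset": [0.02, 0, 0.92], "yaw": 0, "claw": 1},
    {"offset": [0.02, 0, 0.92], "yaw": 0, "claw": 1},
  ],
)

```text
time: 24.05
ee_pos: [0.4749, 0.1739, 0.1077]
tcp_rot: [-179.9, 0.0, 86.5]
wrist_force: [0.2, 0.5, -1.8]
opening: 0.0342
grasp_force: 60.3
```

Call:
servo_tool(
  rows=[
    {"offset": [0, 0, 0.05], "yaw": 0, "claw": 1},
    {"offset": [0, 0, 0.09], "yaw": 0, "claw": 1},
    {"offset": [0, 0, 0.1], "yaw": 0, "claw": 1},
    {"offset": [0, 0, 0.1], "yaw": 0, "claw": 1},
  ],
)

```text
time: 24.55
ee_pos: [0.4754, 0.1744, 0.0985]
tcp_rot: [180.0, -0.0, 86.6]
wrist_force: [0.2, -0.1, -2.5]
opening: 0.0343
grasp_force: 60.3
```

Call:
servo_tool(
  rows=[
    {"offset": [0, 0, 0], "yaw": 0, "claw": 0.4},
    {"offset": [0, 0, 0], "yaw": 0, "claw": 0.4},
    {"offset": [0, 0, 0], "yaw": 0, "claw": 0.4},
    {"offset": [0, 0, 0], "yaw": 0, "claw": 0.4},
    {"offset": [0, 0, -0.2], "yaw": 0, "claw": 0.4},
    {"offset": [0, 0, -0.5], "yaw": 0, "claw": 0.2},
    {"offset": [0, 0, -0.9], "yaw": 0, "claw": 0},
    {"offset": [0, 0, -0.9], "yaw": 0, "claw": 0},
    {"offset": [0, 0, -0.9], "yaw": 0, "claw": 0},
  ],
)

```text
time: 25.68
ee_pos: [0.4753, 0.1744, 0.1878]
tcp_rot: [-180.0, 0.0, 86.6]
wrist_force: [-0.8, 0.8, -0.6]
opening: 0.0854
grasp_force: 0.0
```

```bash
python3 - <<'E'
from m2 import *
o=get_obs();T=wristT(o); p,D=camera('wrist'); P=cloud('wrist',D,T); blobs(P,'inTray',.085,.11,[.4,.56,.13,.29],20); blobs(P,'grip',.080,.1,[.4,.56,-.1,.08]); blobs(P,'post',.12,.15,[.4,.56,.25,.4],10)
plan(.488,-.003,.188,-115)
p,D=camera('top'); P=cloud('top',D); blobs(P,'inTrayTop',.085,.11,[.4,.56,.1,.29],20);blobs(P,'offcutTop',.03,.06,[.38,.68,-.3,-.08])
E
```

```text
inTray [280.  118.2] 2279 z 0.1014 rect [480.8 253.2] [35.1 35. ] 86.4
inTray [279.5 199. ] 3826 z 0.1013 rect [477.  195.1] [74.2 35.3] 86.5
post [286.2   5.1] 368 z 0.1281 rect [487.7 311. ] [ 5.8 20. ] 86.9
shift/0.1m [-1.761  0.236 -0.007] yaw frac -0.8803 (tool z is down: sign is minus world) at [0.475  0.1742 0.1872] 86.55
inTrayTop [178.9 248.5] 99 z 0.0997 rect [472.3 170.3] [20.7 33.1] 87.7
offcutTop [338.7 195.8] 152 z 0.0429 rect [ 607.7 -242. ] [31.9 32.5] 83.5
offcutTop [337.  257.6] 158 z 0.0431 rect [ 444.4 -234.7] [32.3 31.8] 78.3
```

Call:
servo_tool(
  rows=[
    {"offset": [0, 0, 0], "yaw": 0.12, "claw": 0},
    {"offset": [0, 0, 0], "yaw": 0.12, "claw": 0},
    {"offset": [0, 0, 0], "yaw": 0.12, "claw": 0},
    {"offset": [0, 0, 0], "yaw": 0.12, "claw": 0},
  ],
)

```text
time: 26.28
ee_pos: [0.4751, 0.1743, 0.1878]
tcp_rot: [-180.0, 0.0, 65.2]
wrist_force: [0.4, 0.2, -0.2]
opening: 0.0857
grasp_force: 0.0
```

Call:
servo_tool(
  rows=[
    {"offset": [-0.4, 0.22, 0], "yaw": 0, "claw": 0},
    {"offset": [-0.78, 0.43, 0], "yaw": 0, "claw": 0},
  ],
)

```text
time: 26.52
ee_pos: [0.4811, 0.0848, 0.188]
tcp_rot: [-180.0, 0.0, 65.2]
wrist_force: [-0.1, 0.4, -0.4]
opening: 0.0855
grasp_force: 0.0
```

Call:
servo_tool(
  rows=[
    {"offset": [-0.4, 0.22, 0], "yaw": 0, "claw": 0},
    {"offset": [-0.78, 0.43, 0], "yaw": 0, "claw": 0},
    {"offset": [-0.78, 0.43, 0], "yaw": 0, "claw": 0},
    {"offset": [-0.78, 0.43, 0], "yaw": 0, "claw": 0},
  ],
)

```text
time: 27.02
ee_pos: [0.4871, -0.0032, 0.1881]
tcp_rot: [-180.0, -0.0, 65.0]
wrist_force: [-0.4, -0.5, 0.7]
opening: 0.0851
grasp_force: 0.0
```

```bash
python3 - <<'E'
from m2 import *
o=get_obs();T=wristT(o); p,D=camera('wrist'); P=cloud('wrist',D,T); blobs(P,'grip',.080,.1,[.4,.56,-.1,.08]); 
plan(.488,-.003,.074,65)
E
```

```text
grip [282.  220.9] 681 z 0.089 rect [489.4  -3.4] [24.7 17.8] 65.5
shift/0.1m [0.002 0.009 1.142] yaw frac 0.0003 (tool z is down: sign is minus world) at [ 0.4872 -0.0028  0.1882] 65.05
```

Call:
servo_tool(
  rows=[
    {"offset": [0, 0.02, 0.4], "yaw": 0, "claw": 0},
    {"offset": [0, 0.02, 0.7], "yaw": 0, "claw": 0},
    {"offset": [0, 0.02, 0.9], "yaw": 0, "claw": 0},
  ],
)

```text
time: 27.45
ee_pos: [0.4884, -0.003, 0.0967]
tcp_rot: [-179.9, 0.0, 65.1]
wrist_force: [0.2, 0.2, 0.8]
opening: 0.0857
grasp_force: 0.0
```

Call:
servo_tool(
  rows=[
    {"offset": [0, 0, 0.15], "yaw": 0, "claw": 0},
    {"offset": [0, 0, 0.24], "yaw": 0, "claw": 0},
    {"offset": [0, 0, 0.24], "yaw": 0, "claw": 0},
    {"offset": [0, 0, 0.24], "yaw": 0, "claw": 1},
    {"offset": [0, 0, 0.24], "yaw": 0, "claw": 1},
    {"offset": [0, 0, 0.24], "yaw": 0, "claw": 1},
    {"offset": [0, 0, 0.24], "yaw": 0, "claw": 1},
    {"offset": [0, 0, 0.24], "yaw": 0, "claw": 1},
    {"offset": [0, 0, 0.24], "yaw": 0, "claw": 1},
    {"offset": [0, 0, 0.24], "yaw": 0, "claw": 1},
  ],
  squeeze=40,
)

```text
time: 28.7
ee_pos: [0.4889, -0.0041, 0.0746]
tcp_rot: [-180.0, -0.0, 65.0]
wrist_force: [-3.6, 0.8, 5.2]
opening: 0.0172
grasp_force: 40.4
```

Call:
servo_tool(
  rows=[
    {"offset": [-0.05, 0, 0], "yaw": 0, "claw": 1},
    {"offset": [-0.1, 0, 0], "yaw": 0, "claw": 1},
    {"offset": [-0.2, 0, 0], "yaw": 0, "claw": 1},
    {"offset": [-0.3, 0, 0], "yaw": 0, "claw": 1},
    {"offset": [-0.37, 0, 0], "yaw": 0, "claw": 1},
    {"offset": [-0.4, 0, 0], "yaw": 0, "claw": 1},
    {"offset": [-0.4, 0, 0], "yaw": 0, "claw": 1},
  ],
)

```text
time: 29.58
ee_pos: [0.4729, -0.0386, 0.0746]
tcp_rot: [-180.0, -0.3, 65.0]
wrist_force: [2.7, 15.6, 3.8]
opening: 0.0172
grasp_force: 40.0
```

Call:
servo_tool(
  rows=[
    {"offset": [-0.02, 0, 0], "yaw": 0, "claw": 1},
    {"offset": [-0.02, 0, 0], "yaw": 0, "claw": 1},
    {"offset": [-0.02, 0, 0], "yaw": 0, "claw": 1},
  ],
)

```text
time: 29.95
ee_pos: [0.4728, -0.0388, 0.0746]
tcp_rot: [-180.0, -0.5, 65.1]
wrist_force: [7.9, 25.7, 0.9]
opening: 0.0175
grasp_force: 39.6
```

Call:
servo_tool(
  rows=[
    {"offset": [0.02, 0, 0], "yaw": 0, "claw": 0.8},
    {"offset": [0.02, 0, 0], "yaw": 0, "claw": 0.5},
    {"offset": [0.02, 0, 0], "yaw": 0, "claw": 0.4},
    {"offset": [0.02, 0, 0], "yaw": 0, "claw": 0.2},
    {"offset": [0.02, 0, -0.2], "yaw": 0, "claw": 0},
    {"offset": [0.02, 0, -0.5], "yaw": 0, "claw": 0},
    {"offset": [0.02, 0, -1], "yaw": 0, "claw": 0},
    {"offset": [0.02, 0, -1], "yaw": 0, "claw": 0},
    {"offset": [0.02, 0, -1], "yaw": 0, "claw": 0},
  ],
)

```text
time: 31.08
ee_pos: [0.4721, -0.0406, 0.1738]
tcp_rot: [-180.0, 0.0, 64.9]
wrist_force: [-0.4, -0.1, -0.7]
opening: 0.0853
grasp_force: 0.0
```

```bash
python3 - <<'E'
from m2 import *
o=get_obs();T=wristT(o); p,D=camera('wrist'); P=cloud('wrist',D,T); blobs(P,'grip',.080,.1,[.4,.56,-.1,.08]); 
plan(.4867,.321,.22,65)
E
```

```text
grip [279.5 223.6] 750 z 0.089 rect [474.  -37.2] [23.5 17.4] 64.8
shift/0.1m [ 3.338 -1.396 -0.468] yaw frac -0.0003 (tool z is down: sign is minus world) at [ 0.4717 -0.0405  0.1732] 64.94
```

```bash
python3 - <<'E'
from m2 import *
p,D=snap('top','t5'); P=cloud('top',D); blobs(P,'gripTop',.075,.1,[.4,.56,-.1,.08],20)
p,D=snap('side','s5'); P=cloud('side',D); blobs(P,'gripSide',.07,.1,[.4,.56,-.1,.08],20)
for f in ['side0']:
    D=np.load(f'pics/{f}.npz')['d']; P=cloud('side',D); blobs(P,'gripSide0',.07,.1,[.4,.56,-.1,.08],20)
o=get_obs();T=wristT(o); p,D=snap('wrist','w5'); np.save('pics/T5.npy',T)
E
```

```text
gripSide [211.6 228.5] 108 z 0.0839 rect [469.4 -40.1] [25.9 18.5] 64.7
gripSide0 [213.6 219.6] 97 z 0.085 rect [485.2  -6.4] [24.2 18. ] 65.6
```

View pics/w5.png

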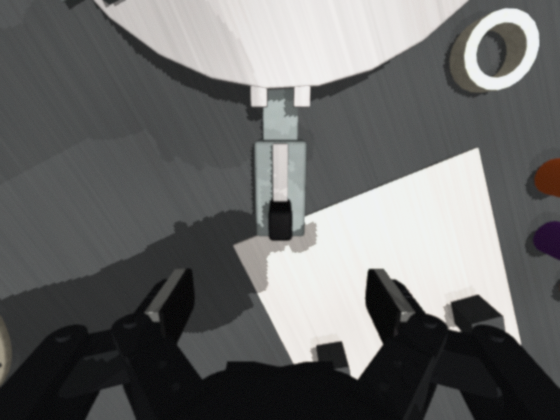

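w5 shows the grip at (280,220) at the outer end of its housing, the bolt withdrawn from the lugs at (258,97) and (302,97). The pull stalled at 26 N, so it is on the stop. Next is the post.

Call:
servo_tool(
  rows=[
    {"offset": [0.42, -0.17, -0.06], "yaw": 0, "claw": 0},
    {"offset": [0.835, -0.35, -0.12], "yaw": 0, "claw": 0},
  ],
)

```text
time: 31.52
ee_pos: [0.4754, 0.0507, 0.1856]
tcp_rot: [-179.9, 0.0, 64.9]
wrist_force: [0.5, -0.1, 0.2]
opening: 0.0853
grasp_force: 0.0
```

Call:
servo_tool(
  rows=[
    {"offset": [0.42, -0.17, -0.06], "yaw": 0, "claw": 0},
    {"offset": [0.835, -0.35, -0.12], "yaw": 0, "claw": 0},
  ],
)

```text
time: 31.78
ee_pos: [0.479, 0.1419, 0.1977]
tcp_rot: [-180.0, 0.0, 65.0]
wrist_force: [0.5, 0.2, 0.3]
opening: 0.0853
grasp_force: 0.0
```

Call:
servo_tool(
  rows=[
    {"offset": [0.42, -0.17, -0.06], "yaw": 0, "claw": 0},
    {"offset": [0.835, -0.35, -0.12], "yaw": 0, "claw": 0},
  ],
)

```text
time: 32.02
ee_pos: [0.4827, 0.2324, 0.2097]
tcp_rot: [-180.0, 0.0, 65.0]
wrist_force: [-0.0, -0.4, -0.4]
opening: 0.0854
grasp_force: 0.0
```

Call:
servo_tool(
  rows=[
    {"offset": [0.42, -0.17, -0.06], "yaw": 0, "claw": 0},
    {"offset": [0.835, -0.35, -0.12], "yaw": 0, "claw": 0},
  ],
)

```text
time: 32.28
ee_pos: [0.4864, 0.3229, 0.2216]
tcp_rot: [-180.0, 0.1, 65.0]
wrist_force: [0.2, -0.2, 0.3]
opening: 0.0853
grasp_force: 0.0
```

Call:
servo_tool(
  rows=[
    {"offset": [0, 0, 0], "yaw": 0.63, "claw": 0},
    {"offset": [0, 0, 0], "yaw": 0.63, "claw": 0},
    {"offset": [0, 0, 0], "yaw": 0.63, "claw": 0},
    {"offset": [0, 0, 0], "yaw": 0.63, "claw": 0},
    {"offset": [0, 0, 0], "yaw": 0.63, "claw": 0},
    {"offset": [0, 0, 0], "yaw": 0.63, "claw": 0},
    {"offset": [0, 0, 0], "yaw": 0.63, "claw": 0},
    {"offset": [0, 0, 0], "yaw": 0.63, "claw": 0},
    {"offset": [0, 0, 0], "yaw": 0.63, "claw": 0},
    {"offset": [0, 0, 0], "yaw": 0.63, "claw": 0},
    {"offset": [0, 0, 0], "yaw": 0.63, "claw": 0},
    {"offset": [0, 0, 0], "yaw": 0.63, "claw": 0},
  ],
)

```text
time: 33.78
ee_pos: [0.5093, 0.0926, 0.2212]
tcp_rot: [-162.6, 5.6, 1.6]
wrist_force: [0.5, 0.0, 1.2]
opening: 0.0855
grasp_force: 0.0
```

```bash
python3 - <<'E'
from m2 import *
o=get_obs();T=wristT(o); p,D=snap('wrist','w6'); np.save('pics/T6.npy',T); P=cloud('wrist',D,T); blobs(P,'post',.125,.15,[.4,.56,.25,.4]); blobs(P,'inTray',.09,.11,[.4,.56,.13,.29],20); blobs(P,'hub',.065,.09,[.54,.64,.16,.26],20)
plan(.488,.321,.118,-48.5)
D=camera('top')[1]; P=cloud('top',D); blobs(P,'gripTop',.075,.1,[.4,.56,-.1,.08],20)
E
```

```text
post [ 86.6 209.7] 549 z 0.1355 rect [489.1 318.7] [23.7 22.5] 28.8
inTray [203.7 218.7] 3078 z 0.1012 rect [478.6 214.6] [114.5  36.1] 86.4
hub [210.4  98.1] 1793 z 0.0698 rect [588.8 208.5] [44.6 43.3] 89.5
shift/0.1m [-0.048 -1.895  1.683] yaw frac 0.2773 (tool z is down: sign is minus world) at [0.5088 0.0904 0.2213] 1.42
gripTop [260.6 248.6] 66 z 0.0865 rect [470.2 -35.6] [22.8 17.1] 63.0
```

```bash
python3 - <<'E'
from h import *
o=get_obs(); print({k:np.round(v,2) for k,v in o.items()})
E
```

```text
{'time': np.float64(33.88), 'q': array([  1.49,   4.25,   4.23,  95.57,  17.31, 179.94]), 'qd': array([ 2.32,  0.68,  0.96, -0.74,  0.32, -0.05]), 'joint_efforts': array([ -1.45, -51.06,  45.46,   1.3 ,   0.95,   0.  ]), 'ee_pos': array([0.51, 0.09, 0.22]), 'tcp_rot': array([-162.68,    5.57,    1.55]), 'wrist_force': array([0.2 , 0.42, 0.37]), 'torque': array([-0.25, -0.13,  0.02]), 'grasp_force': np.float64(0.0), 'opening': np.float64(0.09)}
```

The last joint hit its 180° limit; yaw = q1 + 180° − q6. I'll back out and use the opposite yaw, 131.5°.

Call:
servo_tool(
  rows=[
    {"offset": [0, 0, 0], "yaw": -0.5, "claw": 0},
    {"offset": [0, 0, 0], "yaw": -0.5, "claw": 0},
    {"offset": [0, 0, 0], "yaw": -0.5, "claw": 0},
    {"offset": [0, 0, 0], "yaw": -0.5, "claw": 0},
    {"offset": [0, 0, 0], "yaw": -0.5, "claw": 0},
    {"offset": [0, 0, 0], "yaw": -0.5, "claw": 0},
    {"offset": [0, 0, 0], "yaw": -0.5, "claw": 0},
    {"offset": [0, 0, 0], "yaw": -0.5, "claw": 0},
    {"offset": [0, 0, 0], "yaw": -0.5, "claw": 0},
  ],
)

```text
time: 35.0
ee_pos: [0.5096, 0.0941, 0.2215]
tcp_rot: [-174.3, -17.3, 90.3]
wrist_force: [0.3, 0.4, 0.3]
opening: 0.0856
grasp_force: 0.0
```

The wrist tilted while it was pinned. I'll undo this by pinning q6 gently at the opposite limit, which should drive q5 back towards zero. First I'll rotate there.

Call:
servo_tool(
  rows=[
    {"offset": [0, 0, 0], "yaw": -0.7, "claw": 0},
    {"offset": [0, 0, 0], "yaw": -0.7, "claw": 0},
    {"offset": [0, 0, 0], "yaw": -0.7, "claw": 0},
    {"offset": [0, 0, 0], "yaw": -0.7, "claw": 0},
    {"offset": [0, 0, 0], "yaw": -0.7, "claw": 0},
    {"offset": [0, 0, 0], "yaw": -0.7, "claw": 0},
    {"offset": [0, 0, 0], "yaw": -0.7, "claw": 0},
    {"offset": [0, 0, 0], "yaw": -0.7, "claw": 0},
    {"offset": [0, 0, 0], "yaw": -0.7, "claw": 0},
    {"offset": [0, 0, 0], "yaw": -0.7, "claw": 0},
    {"offset": [0, 0, 0], "yaw": -0.7, "claw": 0},
    {"offset": [0, 0, 0], "yaw": -0.7, "claw": 0},
  ],
)

```text
time: 36.5
ee_pos: [0.5096, 0.094, 0.2215]
tcp_rot: [162.7, 5.6, -143.6]
wrist_force: [-0.2, -0.2, 0.1]
opening: 0.0855
grasp_force: 0.0
```

Call:
servo_tool(
  rows=[
    {"offset": [0, 0, 0], "yaw": -0.7, "claw": 0},
    {"offset": [0, 0, 0], "yaw": -0.7, "claw": 0},
    {"offset": [0, 0, 0], "yaw": -0.7, "claw": 0},
    {"offset": [0, 0, 0], "yaw": -0.7, "claw": 0},
    {"offset": [0, 0, 0], "yaw": -0.7, "claw": 0},
    {"offset": [0, 0, 0], "yaw": -0.7, "claw": 0},
    {"offset": [0, 0, 0], "yaw": -0.7, "claw": 0},
    {"offset": [0, 0, 0], "yaw": -0.7, "claw": 0},
    {"offset": [0, 0, 0], "yaw": -0.7, "claw": 0},
    {"offset": [0, 0, 0], "yaw": -0.7, "claw": 0},
    {"offset": [0, 0, 0], "yaw": -0.7, "claw": 0},
    {"offset": [0, 0, 0], "yaw": -0.7, "claw": 0},
  ],
)

```text
time: 38.0
ee_pos: [0.5097, 0.094, 0.2215]
tcp_rot: [-165.1, 10.5, -15.3]
wrist_force: [-0.5, -0.7, 0.7]
opening: 0.0853
grasp_force: 0.0
```

```bash
python3 - <<'E'
from h import *
o=get_obs(); print({k:np.round(o[k],2) for k in ['q','ee_pos','tcp_rot']})
E
```

```text
{'q': array([   1.76,    4.32,    4.32,   95.54,   17.32, -162.36]), 'ee_pos': array([0.51, 0.09, 0.22]), 'tcp_rot': array([-165.08,   10.47,  -15.35])}
```

Call:
servo_tool(
  rows=[
    {"offset": [0, 0, 0], "yaw": -0.3, "claw": 0},
    {"offset": [0, 0, 0], "yaw": -0.3, "claw": 0},
    {"offset": [0, 0, 0], "yaw": -0.3, "claw": 0},
    {"offset": [0, 0, 0], "yaw": -0.3, "claw": 0},
    {"offset": [0, 0, 0], "yaw": -0.3, "claw": 0},
    {"offset": [0, 0, 0], "yaw": -0.3, "claw": 0},
  ],
)

```text
time: 38.75
ee_pos: [0.4677, 0.2211, 0.2218]
tcp_rot: [-168.5, -3.7, 19.4]
wrist_force: [1.3, -0.4, -1.2]
opening: 0.0855
grasp_force: 0.0
```

```bash
python3 - <<'E'
from h import *
o=get_obs(); print({k:np.round(o[k],2) for k in ['q','ee_pos','tcp_rot']})
E
```

```text
{'q': array([  19.48,   -4.03,   -3.18,   87.15,   11.52, -179.94]), 'ee_pos': array([0.47, 0.22, 0.22]), 'tcp_rot': array([-168.47,   -3.7 ,   19.42])}
```

Call:
servo_tool(
  rows=[
    {"offset": [0, 0, 0], "yaw": -0.2, "claw": 0},
    {"offset": [0, 0, 0], "yaw": -0.2, "claw": 0},
    {"offset": [0, 0, 0], "yaw": -0.2, "claw": 0},
    {"offset": [0, 0, 0], "yaw": -0.2, "claw": 0},
  ],
)

```text
time: 39.25
ee_pos: [0.3898, 0.3244, 0.2218]
tcp_rot: [-177.1, -8.6, 38.2]
wrist_force: [-0.3, 0.1, -1.1]
opening: 0.0851
grasp_force: 0.0
```

```bash
cat > tilt.py <<'E'
from h import *
o=get_obs(); print({k:np.round(o[k],2) for k in ['q','ee_pos','tcp_rot']})
z=tool()[:3,2]; a=np.radians(o['q'][0]); print('tilt radial/side deg',np.degrees([z[0]*np.cos(a)+z[1]*np.sin(a), -z[0]*np.sin(a)+z[1]*np.cos(a)]))
E
python3 tilt.py
```

```text
{'q': array([  38.27,   -9.81,   -8.26,   82.95,    2.89, -179.94]), 'ee_pos': array([0.39, 0.32, 0.22]), 'tcp_rot': array([-177.11,   -8.61,   38.21])}
tilt radial/side deg [8.56816241 2.88491808]
```

Call:
servo_tool(
  rows=[
    {"offset": [0, 0, 0], "yaw": 0.7, "claw": 0},
    {"offset": [0, 0, 0], "yaw": 0.7, "claw": 0},
    {"offset": [0, 0, 0], "yaw": 0.7, "claw": 0},
    {"offset": [0, 0, 0], "yaw": 0.7, "claw": 0},
    {"offset": [0, 0, 0], "yaw": 0.7, "claw": 0},
    {"offset": [0, 0, 0], "yaw": 0.7, "claw": 0},
    {"offset": [0, 0, 0], "yaw": 0.7, "claw": 0},
    {"offset": [0, 0, 0], "yaw": 0.7, "claw": 0},
    {"offset": [0, 0, 0], "yaw": 0.7, "claw": 0},
    {"offset": [0, 0, 0], "yaw": 0.7, "claw": 0},
    {"offset": [0, 0, 0], "yaw": 0.7, "claw": 0},
    {"offset": [0, 0, 0], "yaw": 0.7, "claw": 0},
  ],
)

```text
time: 40.75
ee_pos: [0.3906, 0.3236, 0.2217]
tcp_rot: [-174.8, 7.4, -87.7]
wrist_force: [-0.1, 0.2, -0.2]
opening: 0.0852
grasp_force: 0.0
```

Call:
servo_tool(
  rows=[
    {"offset": [0, 0, 0], "yaw": 0.7, "claw": 0},
    {"offset": [0, 0, 0], "yaw": 0.7, "claw": 0},
    {"offset": [0, 0, 0], "yaw": 0.7, "claw": 0},
    {"offset": [0, 0, 0], "yaw": 0.7, "claw": 0},
    {"offset": [0, 0, 0], "yaw": 0.7, "claw": 0},
    {"offset": [0, 0, 0], "yaw": 0.7, "claw": 0},
    {"offset": [0, 0, 0], "yaw": 0.7, "claw": 0},
    {"offset": [0, 0, 0], "yaw": 0.7, "claw": 0},
    {"offset": [0, 0, 0], "yaw": 0.7, "claw": 0},
    {"offset": [0, 0, 0], "yaw": 0.7, "claw": 0},
    {"offset": [0, 0, 0], "yaw": 0.7, "claw": 0},
    {"offset": [0, 0, 0], "yaw": 0.7, "claw": 0},
  ],
)

```text
time: 42.25
ee_pos: [0.3906, 0.3236, 0.2217]
tcp_rot: [170.9, -0.2, 146.0]
wrist_force: [0.7, -0.3, -0.4]
opening: 0.0849
grasp_force: 0.0
```

```bash
python3 tilt.py
```

```text
{'q': array([38.12, -9.76, -8.22, 82.97,  2.94, 72.36]), 'ee_pos': array([0.39, 0.32, 0.22]), 'tcp_rot': array([170.94,  -0.18, 145.99])}
tilt radial/side deg [8.53140667 2.93438698]
```

Call:
servo_tool(
  rows=[
    {"offset": [0.15, -0.45, -0.07], "yaw": 0, "claw": 0},
    {"offset": [0.29, -0.9, -0.14], "yaw": 0, "claw": 0},
  ],
)

```text
time: 42.5
ee_pos: [0.3151, 0.2632, 0.2209]
tcp_rot: [171.0, -0.1, 146.3]
wrist_force: [-0.2, -0.2, 0.5]
opening: 0.085
grasp_force: 0.0
```

Call:
servo_tool(
  rows=[
    {"offset": [0.15, -0.45, -0.07], "yaw": 0, "claw": 0},
    {"offset": [0.29, -0.9, -0.14], "yaw": 0, "claw": 0},
    {"offset": [0.29, -0.9, -0.14], "yaw": 0, "claw": 0},
  ],
)

```text
time: 42.88
ee_pos: [0.24, 0.2032, 0.2221]
tcp_rot: [170.8, -0.1, 146.3]
wrist_force: [0.8, 1.1, 0.2]
opening: 0.0854
grasp_force: 0.0
```

```bash
python3 tilt.py
```

```text
{'q': array([ 37.75, -36.81, -26.54,  91.53,   2.99,  71.7 ]), 'ee_pos': array([0.24, 0.2 , 0.22]), 'tcp_rot': array([ 1.7077e+02, -7.0000e-02,  1.4628e+02])}
tilt radial/side deg [8.68849545 2.98805669]
```

Call:
servo_tool(
  rows=[
    {"offset": [0.1, -0.3, -0.05], "yaw": 0, "claw": 0},
    {"offset": [0.2, -0.6, -0.1], "yaw": 0, "claw": 0},
    {"offset": [0.2, -0.6, -0.1], "yaw": 0, "claw": 0},
  ],
)

```text
time: 43.25
ee_pos: [0.1907, 0.1645, 0.2222]
tcp_rot: [170.8, -0.1, 146.3]
wrist_force: [0.4, 0.4, 0.2]
opening: 0.0856
grasp_force: 0.0
```

```bash
python3 tilt.py
```

```text
{'q': array([ 37.64, -45.74, -30.48,  96.58,   3.01,  71.61]), 'ee_pos': array([0.19, 0.16, 0.22]), 'tcp_rot': array([ 1.7083e+02, -9.0000e-02,  1.4627e+02])}
tilt radial/side deg [8.6257326  3.00376228]
```

Call:
servo_tool(
  rows=[
    {"offset": [0.1, -0.3, -0.05], "yaw": 0, "claw": 0},
    {"offset": [0.2, -0.6, -0.1], "yaw": 0, "claw": 0},
    {"offset": [0.2, -0.6, -0.1], "yaw": 0, "claw": 0},
  ],
)

```text
time: 43.62
ee_pos: [0.163, 0.1405, 0.2335]
tcp_rot: [172.5, -0.7, 146.3]
wrist_force: [-0.4, -0.0, 0.5]
opening: 0.0848
grasp_force: 0.0
```

```bash
python3 tilt.py
```

```text
{'q': array([ 36.92, -48.39, -29.92, 101.66,   3.14,  70.83]), 'ee_pos': array([0.16, 0.14, 0.23]), 'tcp_rot': array([172.54,  -0.71, 146.33])}
tilt radial/side deg [6.77909072 3.13856854]
```

Call:
servo_tool(
  rows=[
    {"offset": [0.15, -0.45, 0], "yaw": 0, "claw": 0},
    {"offset": [0.3, -0.9, 0], "yaw": 0, "claw": 0},
    {"offset": [0.3, -0.9, 0], "yaw": 0, "claw": 0},
  ],
)

```text
time: 44.0
ee_pos: [0.1402, 0.1137, 0.2492]
tcp_rot: [175.9, -2.2, 146.4]
wrist_force: [-0.6, 0.4, 0.1]
opening: 0.0856
grasp_force: 0.0
```

```bash
python3 tilt.py
```

```text
{'q': array([ 33.83, -48.4 , -27.78, 107.65,   3.57,  67.55]), 'ee_pos': array([0.14, 0.11, 0.25]), 'tcp_rot': array([175.89,  -2.16, 146.45])}
tilt radial/side deg [2.96193056 3.57203314]
```

Call:
servo_tool(
  rows=[
    {"offset": [0.4, 0.12, 0], "yaw": 0, "claw": 0},
    {"offset": [0.85, 0.24, 0], "yaw": 0, "claw": 0},
    {"offset": [0.85, 0.24, 0], "yaw": 0, "claw": 0},
  ],
)

```text
time: 44.38
ee_pos: [0.0815, 0.1817, 0.2537]
tcp_rot: [175.9, -2.2, 146.5]
wrist_force: [0.1, 0.9, 0.0]
opening: 0.085
grasp_force: 0.0
```

Call:
servo_tool(
  rows=[
    {"offset": [0.4, 0.12, 0], "yaw": 0, "claw": 0},
    {"offset": [0.85, 0.24, 0], "yaw": 0, "claw": 0},
    {"offset": [0.85, 0.24, 0], "yaw": 0, "claw": 0},
    {"offset": [0.85, 0.24, 0], "yaw": 0, "claw": 0},
  ],
)

```text
time: 44.88
ee_pos: [0.0244, 0.2472, 0.2586]
tcp_rot: [175.9, -2.1, 146.5]
wrist_force: [0.1, -0.8, -1.0]
opening: 0.0854
grasp_force: 0.0
```

```bash
python3 tilt.py; python3 -c "
from h import *
print(np.round(tool(),3))"
```

```text
{'q': array([ 8.4390e+01, -4.0130e+01, -2.3470e+01,  1.0208e+02, -2.0000e-02,
        1.1792e+02]), 'ee_pos': array([0.02, 0.25, 0.26]), 'tcp_rot': array([175.93,  -2.13, 146.54])}
tilt radial/side deg [ 4.5816794  -0.02289378]
[[-0.834  0.552  0.008  0.024]
 [ 0.551  0.831  0.08   0.247]
 [ 0.037  0.071 -0.997  0.259]
 [ 0.     0.     0.     1.   ]]
```

Call:
servo_tool(
  rows=[
    {"offset": [-0.23, -0.44, -0.04], "yaw": 0, "claw": 0},
    {"offset": [-0.47, -0.88, -0.08], "yaw": 0, "claw": 0},
    {"offset": [-0.47, -0.88, -0.08], "yaw": 0, "claw": 0},
  ],
)

```text
time: 45.25
ee_pos: [0.0178, 0.1687, 0.2705]
tcp_rot: [177.2, -1.5, 146.2]
wrist_force: [0.3, -0.2, -1.0]
opening: 0.0852
grasp_force: 0.0
```

```bash
python3 tilt.py
```

```text
{'q': array([ 8.4000e+01, -4.8560e+01, -2.5170e+01,  1.1019e+02, -1.0000e-02,
        1.1783e+02]), 'ee_pos': array([0.02, 0.17, 0.27]), 'tcp_rot': array([177.16,  -1.49, 146.2 ])}
tilt radial/side deg [ 3.20214664 -0.0097798 ]
```

Call:
servo_tool(
  rows=[
    {"offset": [-0.2, -0.38, -0.04], "yaw": 0, "claw": 0},
    {"offset": [-0.38, -0.7, -0.06], "yaw": 0, "claw": 0},
    {"offset": [-0.38, -0.7, -0.06], "yaw": 0, "claw": 0},
  ],
)

```text
time: 45.62
ee_pos: [0.0153, 0.1336, 0.2983]
tcp_rot: [179.6, -0.2, 146.2]
wrist_force: [-0.0, 0.2, -0.0]
opening: 0.0853
grasp_force: 0.0
```

```bash
python3 tilt.py
```

```text
{'q': array([ 8.3410e+01, -4.8550e+01, -2.1580e+01,  1.1650e+02,  3.0000e-02,
        1.1719e+02]), 'ee_pos': array([0.02, 0.13, 0.3 ]), 'tcp_rot': array([179.6 ,  -0.24, 146.22])}
tilt radial/side deg [0.46991325 0.03000436]
```

Tilt is back to 0.5°. Now to the post at yaw 131.5°, where q6 runs from about 82° to −28° during the turn.

Call:
servo_tool(
  rows=[
    {"offset": [0, 0, 0], "yaw": 0.082, "claw": 0},
    {"offset": [0, 0, 0], "yaw": 0.082, "claw": 0},
    {"offset": [0, 0, 0], "yaw": 0.082, "claw": 0},
  ],
)

```text
time: 46.0
ee_pos: [0.0151, 0.1337, 0.2973]
tcp_rot: [179.7, -0.3, 131.6]
wrist_force: [0.1, 0.3, -0.5]
opening: 0.0853
grasp_force: 0.0
```

Call:
servo_tool(
  rows=[
    {"offset": [-0.12, 0.32, 0.05], "yaw": 0, "claw": 0},
    {"offset": [-0.23, 0.64, 0.1], "yaw": 0, "claw": 0},
    {"offset": [-0.35, 0.955, 0.16], "yaw": 0, "claw": 0},
    {"offset": [-0.35, 0.955, 0.16], "yaw": 0, "claw": 0},
  ],
)

```text
time: 46.5
ee_pos: [0.111, 0.1707, 0.281]
tcp_rot: [179.9, -0.2, 131.4]
wrist_force: [-0.8, -0.3, 1.0]
opening: 0.0854
grasp_force: 0.0
```

Call:
servo_tool(
  rows=[
    {"offset": [-0.17, 0.48, 0.08], "yaw": 0, "claw": 0},
    {"offset": [-0.35, 0.955, 0.16], "yaw": 0, "claw": 0},
  ],
)

```text
time: 46.75
ee_pos: [0.2051, 0.2084, 0.2665]
tcp_rot: [179.6, -0.3, 131.7]
wrist_force: [-0.6, 1.7, 0.3]
opening: 0.0855
grasp_force: 0.0
```

Call:
servo_tool(
  rows=[
    {"offset": [-0.17, 0.48, 0.08], "yaw": 0, "claw": 0},
    {"offset": [-0.35, 0.955, 0.16], "yaw": 0, "claw": 0},
  ],
)

```text
time: 47.0
ee_pos: [0.2999, 0.2459, 0.2504]
tcp_rot: [179.7, -0.2, 131.7]
wrist_force: [0.4, 0.7, 0.5]
opening: 0.0854
grasp_force: 0.0
```

Call:
servo_tool(
  rows=[
    {"offset": [-0.17, 0.48, 0.08], "yaw": 0, "claw": 0},
    {"offset": [-0.35, 0.955, 0.16], "yaw": 0, "claw": 0},
  ],
)

```text
time: 47.25
ee_pos: [0.3944, 0.2835, 0.2345]
tcp_rot: [179.7, -0.2, 131.7]
wrist_force: [-0.4, 0.4, 1.6]
opening: 0.0856
grasp_force: 0.0
```

Call:
servo_tool(
  rows=[
    {"offset": [-0.17, 0.48, 0.08], "yaw": 0, "claw": 0},
    {"offset": [-0.35, 0.955, 0.16], "yaw": 0, "claw": 0},
    {"offset": [-0.35, 0.955, 0.16], "yaw": 0, "claw": 0},
    {"offset": [-0.35, 0.955, 0.16], "yaw": 0, "claw": 0},
  ],
)

```text
time: 47.75
ee_pos: [0.4873, 0.3202, 0.2189]
tcp_rot: [179.8, -0.3, 131.7]
wrist_force: [-0.5, -0.1, -0.9]
opening: 0.0853
grasp_force: 0.0
```

```bash
python3 tilt.py; python3 - <<'E'
from m2 import *
o=get_obs();T=wristT(o); p,D=camera('wrist'); P=cloud('wrist',D,T); blobs(P,'post',.125,.15,[.4,.56,.25,.4]); blobs(P,'inTray',.09,.11,[.4,.56,.13,.29],20); blobs(P,'hub',.065,.09,[.54,.64,.16,.26],20)
plan(.488,.319,.118,131.5)
D=camera('top')[1]; P=cloud('top',D); blobs(P,'gripTop',.075,.1,[.4,.56,-.1,.08],20);blobs(P,'offcutTop',.03,.06,[.38,.68,-.3,-.08])
E
```

```text
{'q': array([33.19,  8.84, 10.5 , 91.52,  0.27, 81.51]), 'ee_pos': array([0.49, 0.32, 0.22]), 'tcp_rot': array([179.82,  -0.25, 131.68])}
tilt radial/side deg [0.13889606 0.27482116]
post [279.1 228.7] 814 z 0.1361 rect [487.6 320.7] [22.8 22.8] 39.0
inTray [216.8 271.5] 1992 z 0.1012 rect [479.3 236.3] [71.1 35.1] 86.2
inTray [148.5 288.2] 184 z 0.1007 rect [443.7 185.4] [27.8  7.6] 87.1
hub [279.8 335.9] 1113 z 0.0696 rect [588.1 209.2] [43.5 44.3] 37.9
shift/0.1m [-0.019 -0.005  1.017] yaw frac 0.0010 (tool z is down: sign is minus world) at [0.4871 0.3201 0.2197] 131.68
gripTop [260.7 248.6] 67 z 0.0864 rect [470.2 -35.5] [23.  17.1] 63.2
offcutTop [338.6 195.9] 157 z 0.0425 rect [ 607.3 -242. ] [32.6 31.8] 83.8
offcutTop [337.1 257.7] 156 z 0.0431 rect [ 444.4 -234.7] [32.6 31.8] 78.2
```

Call:
servo_tool(
  rows=[
    {"offset": [0, 0, 0.4], "yaw": 0, "claw": 0},
    {"offset": [0, 0, 0.8], "yaw": 0, "claw": 0},
    {"offset": [0, 0, 0.8], "yaw": 0, "claw": 0},
  ],
)

```text
time: 48.22
ee_pos: [0.4861, 0.3195, 0.1375]
tcp_rot: [180.0, -0.3, 131.7]
wrist_force: [0.2, 0.2, 0.1]
opening: 0.0855
grasp_force: 0.0
```

Call:
servo_tool(
  rows=[
    {"offset": [0, 0, 0.12], "yaw": 0, "claw": 0},
    {"offset": [0, 0, 0.22], "yaw": 0, "claw": 0},
    {"offset": [0, 0, 0.22], "yaw": 0, "claw": 0},
    {"offset": [0, 0, 0.22], "yaw": 0, "claw": 1},
    {"offset": [0, 0, 0.22], "yaw": 0, "claw": 1},
    {"offset": [0, 0, 0.22], "yaw": 0, "claw": 1},
    {"offset": [0, 0, 0.22], "yaw": 0, "claw": 1},
    {"offset": [0, 0, 0.22], "yaw": 0, "claw": 1},
    {"offset": [0, 0, 0.22], "yaw": 0, "claw": 1},
    {"offset": [0, 0, 0.22], "yaw": 0, "claw": 1},
  ],
  squeeze=40,
)

```text
time: 49.48
ee_pos: [0.4881, 0.3204, 0.1173]
tcp_rot: [179.8, -0.2, 131.6]
wrist_force: [-0.6, -0.2, 5.4]
opening: 0.0231
grasp_force: 40.6
```

Call:
servo_tool(
  rows=[
    {"offset": [-0.002, -0.08, 0], "yaw": -0.0167, "claw": 1},
    {"offset": [-0.008, -0.157, 0], "yaw": -0.0333, "claw": 1},
    {"offset": [-0.018, -0.235, 0], "yaw": -0.05, "claw": 1},
    {"offset": [-0.033, -0.312, 0], "yaw": -0.0667, "claw": 1},
    {"offset": [-0.033, -0.312, 0], "yaw": -0.0667, "claw": 1},
  ],
)

```text
time: 50.1
ee_pos: [0.4665, 0.2967, 0.1173]
tcp_rot: [179.8, -0.2, 143.6]
wrist_force: [-3.4, -3.0, 6.6]
opening: 0.0232
grasp_force: 41.1
```

It turns freely. Continuing the remaining 78°.

Call:
servo_tool(
  rows=[
    {"offset": [-0.002, -0.08, 0], "yaw": -0.0167, "claw": 1},
    {"offset": [-0.008, -0.157, 0], "yaw": -0.0333, "claw": 1},
    {"offset": [-0.018, -0.235, 0], "yaw": -0.05, "claw": 1},
    {"offset": [-0.033, -0.312, 0], "yaw": -0.0667, "claw": 1},
    {"offset": [-0.051, -0.388, 0], "yaw": -0.0833, "claw": 1},
    {"offset": [-0.073, -0.464, 0], "yaw": -0.1, "claw": 1},
    {"offset": [-0.1, -0.538, 0], "yaw": -0.1167, "claw": 1},
    {"offset": [-0.13, -0.61, 0], "yaw": -0.1333, "claw": 1},
    {"offset": [-0.164, -0.681, 0], "yaw": -0.15, "claw": 1},
    {"offset": [-0.201, -0.75, 0], "yaw": -0.1667, "claw": 1},
  ],
)

```text
time: 51.35
ee_pos: [0.4387, 0.225, 0.1173]
tcp_rot: [179.6, 0.0, 173.7]
wrist_force: [-2.5, -1.0, 9.2]
opening: 0.0225
grasp_force: 41.7
```

Call:
servo_tool(
  rows=[
    {"offset": [-0.002, -0.08, 0], "yaw": -0.0167, "claw": 1},
    {"offset": [-0.008, -0.157, 0], "yaw": -0.0333, "claw": 1},
    {"offset": [-0.018, -0.235, 0], "yaw": -0.05, "claw": 1},
    {"offset": [-0.033, -0.312, 0], "yaw": -0.0667, "claw": 1},
    {"offset": [-0.051, -0.388, 0], "yaw": -0.0833, "claw": 1},
    {"offset": [-0.073, -0.464, 0], "yaw": -0.1, "claw": 1},
    {"offset": [-0.1, -0.538, 0], "yaw": -0.1167, "claw": 1},
    {"offset": [-0.13, -0.61, 0], "yaw": -0.1333, "claw": 1},
    {"offset": [-0.164, -0.681, 0], "yaw": -0.15, "claw": 1},
    {"offset": [-0.201, -0.75, 0], "yaw": -0.1667, "claw": 1},
  ],
)

```text
time: 52.6
ee_pos: [0.4504, 0.1478, 0.1172]
tcp_rot: [179.7, 0.2, -156.3]
wrist_force: [-4.1, -2.5, 12.5]
opening: 0.0233
grasp_force: 41.9
```

Call:
servo_tool(
  rows=[
    {"offset": [-0.002, -0.08, 0], "yaw": -0.0167, "claw": 1},
    {"offset": [-0.008, -0.157, 0], "yaw": -0.0333, "claw": 1},
    {"offset": [-0.018, -0.235, 0], "yaw": -0.05, "claw": 1},
    {"offset": [-0.033, -0.312, 0], "yaw": -0.0667, "claw": 1},
    {"offset": [-0.051, -0.388, 0], "yaw": -0.0833, "claw": 1},
    {"offset": [-0.073, -0.464, 0], "yaw": -0.1, "claw": 1},
    {"offset": [-0.073, -0.464, 0], "yaw": -0.1, "claw": 1},
    {"offset": [-0.073, -0.464, 0], "yaw": -0.1, "claw": 1},
    {"offset": [-0.073, -0.464, 0], "yaw": -0.1, "claw": 1},
  ],
)

```text
time: 53.72
ee_pos: [0.4761, 0.108, 0.1172]
tcp_rot: [179.9, 0.3, -138.4]
wrist_force: [-2.7, -5.5, 13.9]
opening: 0.0231
grasp_force: 41.8
```

Call:
servo_tool(
  rows=[
    {"offset": [0, 0, 0], "yaw": 0, "claw": 0.6},
    {"offset": [0, 0, 0], "yaw": 0, "claw": 0.3},
    {"offset": [0, 0, 0], "yaw": 0, "claw": 0.3},
    {"offset": [0, 0, 0], "yaw": 0, "claw": 0.3},
    {"offset": [0, 0, 0], "yaw": 0, "claw": 0.3},
    {"offset": [0, 0, -0.3], "yaw": 0, "claw": 0.3},
    {"offset": [0, 0, -0.7], "yaw": 0, "claw": 0},
    {"offset": [0, 0, -1], "yaw": 0, "claw": 0},
    {"offset": [0, 0, -1], "yaw": 0, "claw": 0},
    {"offset": [0, 0, -1], "yaw": 0, "claw": 0},
  ],
)

```text
time: 54.98
ee_pos: [0.4754, 0.108, 0.215]
tcp_rot: [179.7, 0.2, -138.4]
wrist_force: [0.7, 0.2, -0.1]
opening: 0.0853
grasp_force: 0.0
```

```bash
python3 tilt.py; python3 - <<'E'
from m2 import *
o=get_obs();T=wristT(o); p,D=snap('wrist','w7'); P=cloud('wrist',D,T); blobs(P,'post',.125,.15,[.4,.56,0,.4]); blobs(P,'rounds',.09,.11,[.4,.7,-.1,.29],20); blobs(P,'hub',.065,.09,[.54,.64,.16,.26],20); blobs(P,'grip',.080,.1,[.4,.56,-.1,.08])
p,D=snap('top','t7'); P=cloud('top',D); blobs(P,'roundsTop',.09,.11,[.4,.76,0,.29],20)
plan(.472,-.0375,.217,65)
E
```

```text
{'q': array([ 12.64,  -4.22,  -3.42,  90.77,   0.31, -29.  ]), 'ee_pos': array([0.48, 0.11, 0.22]), 'tcp_rot': array([ 179.74,    0.18, -138.36])}
tilt radial/side deg [0.03228685 0.31062049]
post [277.6 229.8] 853 z 0.1361 rect [476.4 107.9] [22.7 23. ] 11.8
rounds [277.8 206.7] 170 z 0.1003 rect [471.4 103.3] [ 9.2 23.2] 42.7
rounds [215.8 271.8] 1945 z 0.1014 rect [560.   99.7] [35.4 69.5] 85.9
rounds [145.8 290.3] 228 z 0.1012 rect [612.4  64.4] [ 8.3 29.2] 89.7
hub [278.9 336.7] 1128 z 0.0699 rect [587.9 208.3] [44.4 42.9] 32.2
grip [142.6  91.1] 851 z 0.0889 rect [472.7 -37.1] [24.3 18.2] 67.1
roundsTop [210.6 200. ] 318 z 0.0989 rect [594.9  90.5] [35.8 71.2] 56.0
roundsTop [205.  220.4] 129 z 0.0991 rect [543.4 104.8] [29.8 34.6] 35.5
shift/0.1m [ 0.99  -1.066 -0.032] yaw frac 0.8702 (tool z is down: sign is minus world) at [0.4751 0.108  0.2146] -138.36
```

View pics/w7.png

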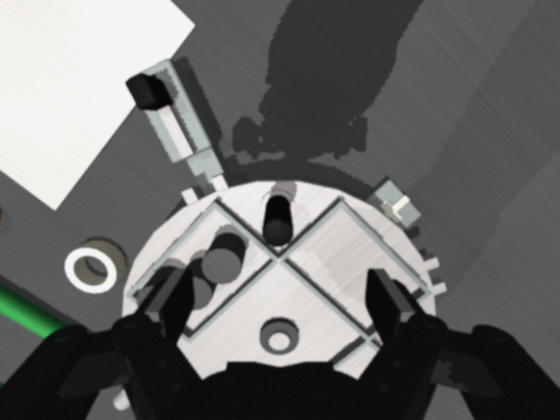

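w7 shows the post at (278,232), the rounds still standing in tray A, now at right, and the empty tray B facing the load mark at (398,203). The bolt lines up between the new lugs at (190,196) and (220,184). Post angle has changed by 90.0°.

Call:
servo_tool(
  rows=[
    {"offset": [0, 0, 0], "yaw": -0.13, "claw": 0},
    {"offset": [0, 0, 0], "yaw": -0.13, "claw": 0},
    {"offset": [0, 0, 0], "yaw": -0.13, "claw": 0},
    {"offset": [0, 0, 0], "yaw": -0.13, "claw": 0},
  ],
)

```text
time: 55.58
ee_pos: [0.4754, 0.108, 0.2153]
tcp_rot: [179.8, 0.3, -115.1]
wrist_force: [-0.3, 0.0, -0.0]
opening: 0.0853
grasp_force: 0.0
```

Call:
servo_tool(
  rows=[
    {"offset": [0.33, -0.15, 0], "yaw": 0, "claw": 0},
    {"offset": [0.665, -0.295, 0], "yaw": 0, "claw": 0},
  ],
)

```text
time: 55.82
ee_pos: [0.4741, 0.0347, 0.2152]
tcp_rot: [179.9, 0.3, -115.1]
wrist_force: [0.6, -0.2, 1.1]
opening: 0.085
grasp_force: 0.0
```

Call:
servo_tool(
  rows=[
    {"offset": [0.33, -0.15, 0], "yaw": 0, "claw": 0},
    {"offset": [0.665, -0.295, 0], "yaw": 0, "claw": 0},
    {"offset": [0.665, -0.295, 0], "yaw": 0, "claw": 0},
    {"offset": [0.665, -0.295, 0], "yaw": 0, "claw": 0},
  ],
)

```text
time: 56.32
ee_pos: [0.4729, -0.0372, 0.2149]
tcp_rot: [179.9, 0.3, -115.1]
wrist_force: [0.9, -0.3, -0.1]
opening: 0.0856
grasp_force: 0.0
```

```bash
python3 - <<'E'
from m2 import *
o=get_obs();T=wristT(o); p,D=camera('wrist'); P=cloud('wrist',D,T); blobs(P,'grip',.080,.1,[.4,.56,-.1,.08])
plan(.4725,-.0375,.0745,-115); print(o['q'])
E
```

```text
grip [278.5 209.5] 541 z 0.0891 rect [473.1 -38.1] [23.9 16.9] 65.0
shift/0.1m [ 0.015 -0.003  1.404] yaw frac -0.0001 (tool z is down: sign is minus world) at [ 0.4729 -0.0369  0.2149] -115.02
[ -4.68656851  -5.96006708  -5.04523043  90.9442563    0.33377785
 -69.59795454]
```

Call:
servo_tool(
  rows=[
    {"offset": [0.01, 0, 0.4], "yaw": 0, "claw": 0},
    {"offset": [0.01, 0, 0.8], "yaw": 0, "claw": 0},
    {"offset": [0.01, 0, 0.9], "yaw": 0, "claw": 0},
  ],
)

```text
time: 56.75
ee_pos: [0.4713, -0.0369, 0.1228]
tcp_rot: [179.7, 0.2, -114.9]
wrist_force: [0.5, 0.0, 1.3]
opening: 0.0856
grasp_force: 0.0
```

Call:
servo_tool(
  rows=[
    {"offset": [0, 0, 0.25], "yaw": 0, "claw": 0},
    {"offset": [0, 0, 0.45], "yaw": 0, "claw": 0},
    {"offset": [0, 0, 0.5], "yaw": 0, "claw": 0},
    {"offset": [0, 0, 0.5], "yaw": 0, "claw": 1},
    {"offset": [0, 0, 0.5], "yaw": 0, "claw": 1},
    {"offset": [0, 0, 0.5], "yaw": 0, "claw": 1},
    {"offset": [0, 0, 0.5], "yaw": 0, "claw": 1},
    {"offset": [0, 0, 0.5], "yaw": 0, "claw": 1},
    {"offset": [0, 0, 0.5], "yaw": 0, "claw": 1},
    {"offset": [0, 0, 0.5], "yaw": 0, "claw": 1},
  ],
  squeeze=40,
)

```text
time: 58.0
ee_pos: [0.4731, -0.0377, 0.0756]
tcp_rot: [180.0, 0.3, -115.0]
wrist_force: [4.0, -1.4, 5.5]
opening: 0.0175
grasp_force: 41.5
```

Call:
servo_tool(
  rows=[
    {"offset": [-0.05, 0, 0], "yaw": 0, "claw": 1},
    {"offset": [-0.1, 0, 0], "yaw": 0, "claw": 1},
    {"offset": [-0.2, 0, 0], "yaw": 0, "claw": 1},
    {"offset": [-0.3, 0, 0], "yaw": 0, "claw": 1},
    {"offset": [-0.37, 0, 0], "yaw": 0, "claw": 1},
    {"offset": [-0.39, 0, 0], "yaw": 0, "claw": 1},
    {"offset": [-0.39, 0, 0], "yaw": 0, "claw": 1},
    {"offset": [-0.39, 0, 0], "yaw": 0, "claw": 1},
  ],
)

```text
time: 59.0
ee_pos: [0.4896, -0.0023, 0.0756]
tcp_rot: [180.0, 0.3, -115.0]
wrist_force: [5.4, -1.1, 3.9]
opening: 0.0175
grasp_force: 41.4
```

Call:
servo_tool(
  rows=[
    {"offset": [-0.01, 0, 0], "yaw": 0, "claw": 1},
    {"offset": [-0.02, 0, 0], "yaw": 0, "claw": 1},
    {"offset": [-0.03, 0, 0], "yaw": 0, "claw": 1},
    {"offset": [-0.03, 0, 0], "yaw": 0, "claw": 1},
    {"offset": [-0.03, 0, 0], "yaw": 0, "claw": 1},
  ],
)

```text
time: 59.62
ee_pos: [0.4901, -0.0013, 0.0756]
tcp_rot: [180.0, 0.1, -115.0]
wrist_force: [-0.2, -13.5, 7.4]
opening: 0.0176
grasp_force: 41.9
```

Full stroke of 40 mm and firm contact: the lock is home. Release, rise and check, then go to the squares.

Call:
servo_tool(
  rows=[
    {"offset": [0.01, 0, 0], "yaw": 0, "claw": 0.7},
    {"offset": [0.01, 0, 0], "yaw": 0, "claw": 0.4},
    {"offset": [0.01, 0, 0], "yaw": 0, "claw": 0.2},
    {"offset": [0.01, 0, 0], "yaw": 0, "claw": 0.2},
    {"offset": [0.01, 0, 0], "yaw": 0, "claw": 0.1},
    {"offset": [0.01, 0, -0.3], "yaw": 0, "claw": 0},
    {"offset": [0.01, 0, -0.7], "yaw": 0, "claw": 0},
    {"offset": [0.01, 0, -1], "yaw": 0, "claw": 0},
    {"offset": [0.01, 0, -1], "yaw": 0, "claw": 0},
  ],
)

```text
time: 60.75
ee_pos: [0.4909, -0.0009, 0.1776]
tcp_rot: [-179.9, 0.4, -115.0]
wrist_force: [0.7, 0.2, -0.4]
opening: 0.0853
grasp_force: 0.0
```

Call:
servo_tool(
  rows=[
    {"offset": [0, 0, 0], "yaw": -0.064, "claw": 0},
    {"offset": [0, 0, 0], "yaw": -0.064, "claw": 0},
    {"offset": [0, 0, 0], "yaw": -0.064, "claw": 0},
  ],
)

```text
time: 61.12
ee_pos: [0.4895, -0.0009, 0.1745]
tcp_rot: [179.9, 0.3, -103.6]
wrist_force: [-0.2, -0.1, 0.3]
opening: 0.0853
grasp_force: 0.0
```

```bash
python3 - <<'E'
from m2 import *
o=get_obs();T=wristT(o); p,D=camera('wrist'); P=cloud('wrist',D,T); blobs(P,'grip',.080,.1,[.4,.56,-.1,.08]); blobs(P,'offcut',.038,.06,[.38,.68,-.3,-.08])
plan(.4465,-.2365,.19,-103.4)
D=camera('top')[1]; P=cloud('top',D);blobs(P,'offcutTop',.03,.06,[.38,.68,-.3,-.08]);blobs(P,'roundsTop',.085,.11,[.5,.76,0,.29],20)
E
```

```text
grip [278.6 224.7] 753 z 0.0891 rect [489.9  -2. ] [23.9 18. ] 64.8
shift/0.1m [ 2.39  -0.136 -0.166] yaw frac -0.0012 (tool z is down: sign is minus world) at [ 0.4896 -0.0009  0.1747] -103.62
offcutTop [338.6 195.9] 155 z 0.0424 rect [ 607.3 -242.2] [31.9 32.1] 84.5
offcutTop [337.1 257.7] 156 z 0.0434 rect [ 444.3 -234.5] [32.  31.8] 77.0
roundsTop [211.8 197.8] 263 z 0.0989 rect [598.   87.9] [35.9 63.2] 56.9
```

Call:
servo_tool(
  rows=[
    {"offset": [0.4, -0.02, -0.03], "yaw": 0, "claw": 0},
    {"offset": [0.8, -0.045, -0.055], "yaw": 0, "claw": 0},
  ],
)

```text
time: 61.48
ee_pos: [0.4754, -0.0804, 0.1802]
tcp_rot: [179.9, 0.3, -103.5]
wrist_force: [0.6, 1.3, 0.7]
opening: 0.0856
grasp_force: 0.0
```

Call:
servo_tool(
  rows=[
    {"offset": [0.4, -0.02, -0.03], "yaw": 0, "claw": 0},
    {"offset": [0.8, -0.045, -0.055], "yaw": 0, "claw": 0},
  ],
)

```text
time: 61.72
ee_pos: [0.461, -0.1599, 0.1854]
tcp_rot: [179.9, 0.3, -103.5]
wrist_force: [0.3, -0.8, 0.6]
opening: 0.0857
grasp_force: 0.0
```

Call:
servo_tool(
  rows=[
    {"offset": [0.4, -0.02, -0.03], "yaw": 0, "claw": 0},
    {"offset": [0.8, -0.045, -0.055], "yaw": 0, "claw": 0},
    {"offset": [0.8, -0.045, -0.055], "yaw": 0, "claw": 0},
    {"offset": [0.8, -0.045, -0.055], "yaw": 0, "claw": 0},
  ],
)

```text
time: 62.22
ee_pos: [0.447, -0.2374, 0.1902]
tcp_rot: [179.9, 0.3, -103.5]
wrist_force: [-0.4, 0.9, -0.7]
opening: 0.0852
grasp_force: 0.0
```

```bash
python3 look.py .4463 -.236 .04 -103.4
```

```text
offcut [279.4 204.5] 1154 z 0.0455 rect [ 447.1 -237.8] [31.9 31.6] 77.3
offcut [115.7 234.8] 1176 z 0.0455 rect [ 609.9 -245.1] [32.5 33.1] 84.0
shift/0.1m [1.000e-03 8.000e-03 1.503e+00] yaw frac -0.0004 (tool z is down: sign is minus world) at [ 0.4472 -0.237   0.1903] -103.47
```

Call:
servo_tool(
  rows=[
    {"offset": [0, 0, 0.4], "yaw": 0, "claw": 0},
    {"offset": [0, 0, 0.8], "yaw": 0, "claw": 0},
  ],
)

```text
time: 62.52
ee_pos: [0.4477, -0.2362, 0.1098]
tcp_rot: [-180.0, 0.3, -103.4]
wrist_force: [1.0, 0.0, 0.0]
opening: 0.0853
grasp_force: 0.0
```

Call:
servo_tool(
  rows=[
    {"offset": [0, 0, 0.3], "yaw": 0, "claw": 0},
    {"offset": [0, 0, 0.5], "yaw": 0, "claw": 0},
    {"offset": [0, 0, 0.7], "yaw": 0, "claw": 0},
    {"offset": [0, 0, 0.7], "yaw": 0, "claw": 0},
    {"offset": [0, 0, 0.7], "yaw": 0, "claw": 1},
    {"offset": [0, 0, 0.7], "yaw": 0, "claw": 1},
    {"offset": [0, 0, 0.7], "yaw": 0, "claw": 1},
    {"offset": [0, 0, 0.7], "yaw": 0, "claw": 1},
    {"offset": [0, 0, 0.7], "yaw": 0, "claw": 1},
    {"offset": [0, 0, 0.7], "yaw": 0, "claw": 1},
  ],
  squeeze=60,
)

```text
time: 63.78
ee_pos: [0.4475, -0.2369, 0.0413]
tcp_rot: [-180.0, 0.3, -103.5]
wrist_force: [-0.1, 0.9, 5.1]
opening: 0.0305
grasp_force: 60.9
```

Call:
servo_tool(
  rows=[
    {"offset": [0, 0, -0.2], "yaw": 0, "claw": 1},
    {"offset": [0, 0, -0.5], "yaw": 0, "claw": 1},
    {"offset": [0, 0, -0.8], "yaw": 0, "claw": 1},
  ],
)

```text
time: 64.15
ee_pos: [0.4467, -0.237, 0.1208]
tcp_rot: [179.9, 0.3, -103.5]
wrist_force: [0.5, 1.0, -3.2]
opening: 0.031
grasp_force: 59.9
```

Call:
servo_tool(
  rows=[
    {"offset": [0, 0, -0.4], "yaw": 0, "claw": 1},
    {"offset": [0, 0, -0.8], "yaw": 0, "claw": 1},
    {"offset": [0, 0, -0.8], "yaw": -0.055, "claw": 1},
    {"offset": [0, 0, -0.8], "yaw": -0.055, "claw": 1},
    {"offset": [0, 0, -0.8], "yaw": -0.055, "claw": 1},
  ],
)

```text
time: 64.78
ee_pos: [0.4468, -0.2375, 0.1995]
tcp_rot: [179.9, 0.4, -93.8]
wrist_force: [0.8, 0.3, -2.0]
opening: 0.0309
grasp_force: 60.1
```

```bash
python3 - <<'E'
from h import *
plan(.4797,.2434,.2,-93.5)
E
```

```text
shift/0.1m [-4.82  -0.014  0.025] yaw frac -0.0014 (tool z is down: sign is minus world) at [ 0.4468 -0.2375  0.1995] -93.75
```

Call:
servo_tool(
  rows=[
    {"offset": [-0.48, 0, 0], "yaw": 0, "claw": 1},
    {"offset": [-0.965, 0, 0], "yaw": 0, "claw": 1},
  ],
)

```text
time: 65.03
ee_pos: [0.4527, -0.1405, 0.2001]
tcp_rot: [179.9, 0.3, -93.8]
wrist_force: [0.4, 0.0, -2.5]
opening: 0.031
grasp_force: 60.0
```

Call:
servo_tool(
  rows=[
    {"offset": [-0.48, 0, 0], "yaw": 0, "claw": 1},
    {"offset": [-0.965, 0, 0], "yaw": 0, "claw": 1},
  ],
)

```text
time: 65.28
ee_pos: [0.4586, -0.0436, 0.2008]
tcp_rot: [179.9, 0.3, -93.7]
wrist_force: [0.8, 0.2, -2.9]
opening: 0.0311
grasp_force: 60.0
```

Call:
servo_tool(
  rows=[
    {"offset": [-0.48, 0, 0], "yaw": 0, "claw": 1},
    {"offset": [-0.965, 0, 0], "yaw": 0, "claw": 1},
  ],
)

```text
time: 65.53
ee_pos: [0.4646, 0.0528, 0.2014]
tcp_rot: [179.9, 0.3, -93.7]
wrist_force: [1.4, -0.6, -2.5]
opening: 0.0307
grasp_force: 60.0
```

Call:
servo_tool(
  rows=[
    {"offset": [-0.48, 0, 0], "yaw": 0, "claw": 1},
    {"offset": [-0.965, 0, 0], "yaw": 0, "claw": 1},
  ],
)

```text
time: 65.78
ee_pos: [0.4706, 0.1491, 0.202]
tcp_rot: [179.9, 0.3, -93.7]
wrist_force: [0.4, 0.0, -3.2]
opening: 0.0308
grasp_force: 60.0
```

Call:
servo_tool(
  rows=[
    {"offset": [-0.48, 0, 0], "yaw": 0, "claw": 1},
    {"offset": [-0.965, 0, 0], "yaw": 0, "claw": 1},
    {"offset": [-0.965, 0, 0], "yaw": 0, "claw": 1},
    {"offset": [-0.965, 0, 0], "yaw": 0, "claw": 1},
    {"offset": [-0.965, 0, 0], "yaw": 0, "claw": 1},
  ],
)

```text
time: 66.4
ee_pos: [0.4769, 0.243, 0.203]
tcp_rot: [180.0, 0.3, -93.7]
wrist_force: [0.6, 0.6, -2.2]
opening: 0.0309
grasp_force: 60.1
```

```bash
python3 - <<'E'
from h import *
o=get_obs(); T=wristT(o); snap('wrist','w8'); np.save('pics/T8.npy',T); plan(.4797,.2434,.098,-93.5)
E
```

```text
shift/0.1m [-1.000e-03 -2.700e-02  1.051e+00] yaw frac -0.0009 (tool z is down: sign is minus world) at [0.477  0.2429 0.2031] -93.66
```

View pics/w8.png

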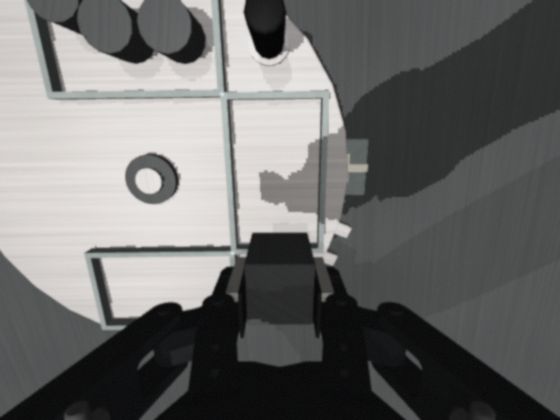

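```bash
python3 - <<'E'
from h import *
T=np.load('pics/T8.npy')
for u,v in [(228,97),(326,97),(236,252),(322,248),(231,170),(324,170)]: print(u,v,np.round(onz('wrist',u,v,.072,T),4))
E
```

```text
228 97 [0.512  0.1463 0.072 ]
326 97 [0.4342 0.1513 0.072 ]
236 252 [0.5204 0.2812 0.072 ]
322 248 [0.4399 0.2823 0.072 ]
231 170 [0.5163 0.2043 0.072 ]
324 170 [0.4368 0.2094 0.072 ]
```

w8: tray B's walls are at columns 228–236 and 322–326 and rows 97 and 250. Its centre is (0.477, 0.215), as expected, and the square is centred over it.

Call:
servo_tool(
  rows=[
    {"offset": [0, -0.015, 0.4], "yaw": 0, "claw": 1},
    {"offset": [0, -0.015, 0.75], "yaw": 0, "claw": 1},
    {"offset": [0, -0.015, 0.95], "yaw": 0, "claw": 1},
    {"offset": [0, -0.015, 0.95], "yaw": 0, "claw": 1},
  ],
)

```text
time: 66.95
ee_pos: [0.4777, 0.2432, 0.1068]
tcp_rot: [179.9, 0.2, -93.6]
wrist_force: [0.5, -0.3, -2.5]
opening: 0.0305
grasp_force: 60.1
```

Call:
servo_tool(
  rows=[
    {"offset": [0, 0, 0.05], "yaw": 0, "claw": 1},
    {"offset": [0, 0, 0.09], "yaw": 0, "claw": 1},
    {"offset": [0, 0, 0.1], "yaw": 0, "claw": 1},
    {"offset": [0, 0, 0.1], "yaw": 0, "claw": 1},
  ],
)

```text
time: 67.45
ee_pos: [0.4785, 0.2445, 0.0983]
tcp_rot: [180.0, 0.3, -93.5]
wrist_force: [-0.0, 0.3, -2.7]
opening: 0.0311
grasp_force: 60.1
```

Call:
servo_tool(
  rows=[
    {"offset": [0, 0, 0], "yaw": 0, "claw": 0.4},
    {"offset": [0, 0, 0], "yaw": 0, "claw": 0.4},
    {"offset": [0, 0, 0], "yaw": 0, "claw": 0.4},
    {"offset": [0, 0, 0], "yaw": 0, "claw": 0.4},
    {"offset": [0, 0, -0.2], "yaw": 0, "claw": 0.4},
    {"offset": [0, 0, -0.5], "yaw": 0, "claw": 0.2},
    {"offset": [0, 0, -0.95], "yaw": 0, "claw": 0},
    {"offset": [0, 0, -0.95], "yaw": 0, "claw": 0},
    {"offset": [0, 0, -0.95], "yaw": 0, "claw": 0},
  ],
)

```text
time: 68.58
ee_pos: [0.4784, 0.2439, 0.1927]
tcp_rot: [180.0, 0.3, -93.5]
wrist_force: [0.2, -0.8, -1.3]
opening: 0.0857
grasp_force: 0.0
```

```bash
python3 - <<'E'
from m2 import *
o=get_obs();T=wristT(o); p,D=camera('wrist'); P=cloud('wrist',D,T); blobs(P,'sq',.085,.11,[.4,.56,.13,.29])
plan(.609,-.2435,.19,-93.5)
E
```

```text
sq [279.4 222. ] 1855 z 0.1014 rect [478.6 243.6] [32.7 32. ] 86.2
shift/0.1m [ 4.782 -1.607 -0.005] yaw frac -0.0003 (tool z is down: sign is minus world) at [0.4782 0.2437 0.1921] -93.55
```

Call:
servo_tool(
  rows=[
    {"offset": [0.48, -0.16, 0], "yaw": 0, "claw": 0},
    {"offset": [0.957, -0.32, 0], "yaw": 0, "claw": 0},
  ],
)

```text
time: 68.88
ee_pos: [0.5041, 0.1455, 0.1911]
tcp_rot: [179.9, 0.3, -93.4]
wrist_force: [0.4, -0.6, 0.7]
opening: 0.0852
grasp_force: 0.0
```

Call:
servo_tool(
  rows=[
    {"offset": [0.48, -0.16, 0], "yaw": 0, "claw": 0},
    {"offset": [0.957, -0.32, 0], "yaw": 0, "claw": 0},
  ],
)

```text
time: 69.12
ee_pos: [0.5302, 0.0473, 0.1906]
tcp_rot: [179.9, 0.3, -93.5]
wrist_force: [0.7, 0.4, 0.1]
opening: 0.0854
grasp_force: 0.0
```

Call:
servo_tool(
  rows=[
    {"offset": [0.48, -0.16, 0], "yaw": 0, "claw": 0},
    {"offset": [0.957, -0.32, 0], "yaw": 0, "claw": 0},
  ],
)

```text
time: 69.38
ee_pos: [0.5562, -0.0502, 0.1901]
tcp_rot: [179.9, 0.3, -93.5]
wrist_force: [1.4, -0.3, -0.1]
opening: 0.0854
grasp_force: 0.0
```

Call:
servo_tool(
  rows=[
    {"offset": [0.48, -0.16, 0], "yaw": 0, "claw": 0},
    {"offset": [0.957, -0.32, 0], "yaw": 0, "claw": 0},
  ],
)

```text
time: 69.62
ee_pos: [0.5823, -0.1477, 0.1894]
tcp_rot: [179.9, 0.3, -93.6]
wrist_force: [0.8, 0.5, 0.5]
opening: 0.0852
grasp_force: 0.0
```

Call:
servo_tool(
  rows=[
    {"offset": [0.48, -0.16, 0], "yaw": 0, "claw": 0},
    {"offset": [0.957, -0.32, 0], "yaw": 0.013, "claw": 0},
    {"offset": [0.957, -0.32, 0], "yaw": 0.013, "claw": 0},
    {"offset": [0.957, -0.32, 0], "yaw": 0.013, "claw": 0},
    {"offset": [0.957, -0.32, 0], "yaw": 0.013, "claw": 0},
  ],
)

```text
time: 70.25
ee_pos: [0.6084, -0.2425, 0.1902]
tcp_rot: [179.9, 0.3, -95.8]
wrist_force: [-0.0, 0.1, 0.4]
opening: 0.085
grasp_force: 0.0
```

```bash
python3 look.py .609 -.2435 .04 -95.8; python3 - <<'E'
from m2 import *
D=camera('top')[1]; P=cloud('top',D);blobs(P,'trayB',.085,.11,[.4,.52,.13,.29],20);blobs(P,'roundsTop',.085,.11,[.5,.76,0,.29],20)
E
```

```text
offcut [277.3 202.1] 1167 z 0.0454 rect [ 610.3 -245.2] [32.5 31.7] 84.8
shift/0.1m [ 0.019 -0.007  1.505] yaw frac -0.0000 (tool z is down: sign is minus world) at [ 0.6085 -0.2424  0.1905] -95.8
trayB [149.6 247.6] 173 z 0.0993 rect [475.6 246. ] [33. 32.] 87.1
roundsTop [210.7 200.1] 325 z 0.0989 rect [594.9  90.5] [35.9 70.9] 56.4
roundsTop [205.9 221.4] 163 z 0.0992 rect [539.9 102.8] [33.2 34.4] 0.5
```

Call:
servo_tool(
  rows=[
    {"offset": [0.02, -0.01, 0.4], "yaw": 0, "claw": 0},
    {"offset": [0.02, -0.01, 0.8], "yaw": 0, "claw": 0},
  ],
)

```text
time: 70.6
ee_pos: [0.6098, -0.2446, 0.1102]
tcp_rot: [-179.9, 0.3, -95.8]
wrist_force: [0.7, -0.9, -0.3]
opening: 0.0859
grasp_force: 0.0
```

Call:
servo_tool(
  rows=[
    {"offset": [0, 0, 0.3], "yaw": 0, "claw": 0},
    {"offset": [0, 0, 0.5], "yaw": 0, "claw": 0},
    {"offset": [0, 0, 0.7], "yaw": 0, "claw": 0},
    {"offset": [0, 0, 0.7], "yaw": 0, "claw": 0},
    {"offset": [0, 0, 0.7], "yaw": 0, "claw": 1},
    {"offset": [0, 0, 0.7], "yaw": 0, "claw": 1},
    {"offset": [0, 0, 0.7], "yaw": 0, "claw": 1},
    {"offset": [0, 0, 0.7], "yaw": 0, "claw": 1},
    {"offset": [0, 0, 0.7], "yaw": 0, "claw": 1},
    {"offset": [0, 0, 0.7], "yaw": 0, "claw": 1},
  ],
  squeeze=60,
)

```text
time: 71.85
ee_pos: [0.6099, -0.245, 0.0414]
tcp_rot: [-179.9, 0.3, -95.9]
wrist_force: [-0.5, 0.1, 5.1]
opening: 0.031
grasp_force: 61.0
```

Call:
servo_tool(
  rows=[
    {"offset": [0, 0, -0.2], "yaw": 0, "claw": 1},
    {"offset": [0, 0, -0.5], "yaw": 0, "claw": 1},
    {"offset": [0, 0, -0.8], "yaw": 0, "claw": 1},
  ],
)

```text
time: 72.22
ee_pos: [0.609, -0.2451, 0.1216]
tcp_rot: [179.9, 0.3, -95.9]
wrist_force: [0.4, -0.1, -3.9]
opening: 0.0309
grasp_force: 60.1
```

Call:
servo_tool(
  rows=[
    {"offset": [0, 0, -0.4], "yaw": 0, "claw": 1},
    {"offset": [0, 0, -0.8], "yaw": 0, "claw": 1},
    {"offset": [0, 0, -0.8], "yaw": -0.012, "claw": 1},
    {"offset": [0, 0, -0.8], "yaw": -0.012, "claw": 1},
    {"offset": [0, 0, -0.8], "yaw": -0.012, "claw": 1},
  ],
)

```text
time: 72.85
ee_pos: [0.609, -0.2456, 0.1998]
tcp_rot: [179.9, 0.3, -93.8]
wrist_force: [0.3, 0.5, -3.2]
opening: 0.0308
grasp_force: 60.3
```

```bash
python3 - <<'E'
from h import *
plan(.4762,.1955,.2,-93.5)
E
```

```text
shift/0.1m [-4.314  1.615  0.027] yaw frac -0.0015 (tool z is down: sign is minus world) at [ 0.609  -0.2456  0.1998] -93.77
```

Call:
servo_tool(
  rows=[
    {"offset": [-0.43, 0.16, 0], "yaw": 0, "claw": 1},
    {"offset": [-0.863, 0.323, 0], "yaw": 0, "claw": 1},
  ],
)

```text
time: 73.1
ee_pos: [0.5819, -0.1567, 0.1998]
tcp_rot: [179.9, 0.4, -93.8]
wrist_force: [-0.0, 1.0, -4.0]
opening: 0.0308
grasp_force: 60.8
```

Call:
servo_tool(
  rows=[
    {"offset": [-0.43, 0.16, 0], "yaw": 0, "claw": 1},
    {"offset": [-0.863, 0.323, 0], "yaw": 0, "claw": 1},
  ],
)

```text
time: 73.35
ee_pos: [0.5551, -0.068, 0.2008]
tcp_rot: [179.9, 0.3, -93.8]
wrist_force: [0.5, 0.2, -3.2]
opening: 0.0308
grasp_force: 60.8
```

Call:
servo_tool(
  rows=[
    {"offset": [-0.43, 0.16, 0], "yaw": 0, "claw": 1},
    {"offset": [-0.863, 0.323, 0], "yaw": 0, "claw": 1},
  ],
)

```text
time: 73.6
ee_pos: [0.5285, 0.0202, 0.2014]
tcp_rot: [179.9, 0.3, -93.8]
wrist_force: [0.7, 1.0, -2.9]
opening: 0.0309
grasp_force: 60.8
```

Call:
servo_tool(
  rows=[
    {"offset": [-0.43, 0.16, 0], "yaw": 0, "claw": 1},
    {"offset": [-0.863, 0.323, 0], "yaw": 0, "claw": 1},
  ],
)

```text
time: 73.85
ee_pos: [0.5019, 0.1084, 0.2019]
tcp_rot: [179.9, 0.3, -93.8]
wrist_force: [1.0, 0.9, -2.7]
opening: 0.0309
grasp_force: 60.8
```

Call:
servo_tool(
  rows=[
    {"offset": [-0.43, 0.16, 0], "yaw": 0, "claw": 1},
    {"offset": [-0.863, 0.323, 0], "yaw": 0, "claw": 1},
    {"offset": [-0.863, 0.323, 0], "yaw": 0, "claw": 1},
    {"offset": [-0.863, 0.323, 0], "yaw": 0, "claw": 1},
    {"offset": [-0.863, 0.323, 0], "yaw": 0, "claw": 1},
  ],
)

```text
time: 74.47
ee_pos: [0.4764, 0.1945, 0.2027]
tcp_rot: [180.0, 0.3, -93.8]
wrist_force: [-0.0, -1.3, -3.8]
opening: 0.031
grasp_force: 60.8
```

```bash
python3 - <<'E'
from m2 import *
plan(.4762,.1955,.098,-93.5)
E
```

```text
shift/0.1m [-0.004  0.002  1.047] yaw frac -0.0017 (tool z is down: sign is minus world) at [0.4764 0.1945 0.2027] -93.8
```

Call:
servo_tool(
  rows=[
    {"offset": [0, 0, 0.4], "yaw": 0, "claw": 1},
    {"offset": [0, 0, 0.75], "yaw": 0, "claw": 1},
    {"offset": [0, 0, 0.95], "yaw": 0, "claw": 1},
    {"offset": [0, 0, 0.95], "yaw": 0, "claw": 1},
  ],
)

```text
time: 74.97
ee_pos: [0.4756, 0.1947, 0.1064]
tcp_rot: [179.8, 0.2, -93.8]
wrist_force: [-1.0, -0.4, -3.5]
opening: 0.031
grasp_force: 60.6
```

Call:
servo_tool(
  rows=[
    {"offset": [0, 0, 0.05], "yaw": 0, "claw": 1},
    {"offset": [0, 0, 0.09], "yaw": 0, "claw": 1},
    {"offset": [0, 0, 0.1], "yaw": 0, "claw": 1},
    {"offset": [0, 0, 0.1], "yaw": 0, "claw": 1},
  ],
)

```text
time: 75.47
ee_pos: [0.4763, 0.196, 0.098]
tcp_rot: [180.0, 0.3, -93.7]
wrist_force: [0.2, 0.4, -4.1]
opening: 0.0311
grasp_force: 60.6
```

Call:
servo_tool(
  rows=[
    {"offset": [0, 0, 0], "yaw": 0, "claw": 0.4},
    {"offset": [0, 0, 0], "yaw": 0, "claw": 0.4},
    {"offset": [0, 0, 0], "yaw": 0, "claw": 0.4},
    {"offset": [0, 0, 0], "yaw": 0, "claw": 0.4},
    {"offset": [0, 0, -0.2], "yaw": 0, "claw": 0.4},
    {"offset": [0, 0, -0.5], "yaw": 0, "claw": 0.2},
    {"offset": [0, 0, -0.95], "yaw": 0, "claw": 0},
    {"offset": [0, 0, -0.95], "yaw": 0, "claw": 0},
    {"offset": [0, 0, -0.95], "yaw": 0, "claw": 0},
  ],
)

```text
time: 76.6
ee_pos: [0.4762, 0.1954, 0.1924]
tcp_rot: [180.0, 0.3, -93.7]
wrist_force: [0.0, -0.1, -0.7]
opening: 0.0851
grasp_force: 0.0
```

Call:
servo_tool(
  rows=[
    {"offset": [0.2, -0.3, -0.5], "yaw": 0, "claw": 0},
    {"offset": [0.2, -0.3, -0.9], "yaw": 0, "claw": 0},
    {"offset": [0.2, -0.3, -0.9], "yaw": 0, "claw": 0},
    {"offset": [0.2, -0.3, -0.9], "yaw": 0, "claw": 0},
  ],
)

```text
time: 77.1
ee_pos: [0.5046, 0.173, 0.2811]
tcp_rot: [179.9, 0.3, -93.7]
wrist_force: [0.3, 0.0, 0.1]
opening: 0.0854
grasp_force: 0.0
```

```bash
python3 - <<'E'
from m2 import *
o=get_obs();T=wristT(o); p,D=snap('wrist','w9'); P=cloud('wrist',D,T); blobs(P,'tops',.085,.11,[.4,.7,.0,.29]); blobs(P,'post',.125,.15,[.4,.56,0,.4]); blobs(P,'grip',.080,.095,[.4,.56,-.1,.05])
D=camera('top')[1]; P=cloud('top',D);blobs(P,'gripTop',.075,.1,[.4,.56,-.1,.05],20);blobs(P,'left',.03,.06,[.38,.68,-.3,-.06]); print(o['time'],o['ee_pos'])
E
```

```text
tops [281.5  15.2] 273 z 0.0889 rect [491.7   6.1] [11.9 19.7] 89.7
tops [178.4 117. ] 2440 z 0.1014 rect [598.  88.] [35.6 71.5] 55.9
tops [235.  127.4] 1097 z 0.1014 rect [543.7 100.7] [35.2 34.9] 79.2
tops [306.5 213.5] 959 z 0.1014 rect [476.6 195.7] [32.1 31.9] 86.5
tops [306.1 253. ] 897 z 0.1013 rect [478.8 243.1] [32.1 31.9] 86.3
post [305.9 132.1] 594 z 0.1362 rect [477.2 108.4] [22.9 22.8] 86.3
grip [282.3  11.3] 499 z 0.0889 rect [4.909e+02 1.000e-01] [21.4 18.2] 65.6
gripTop [246.5 242. ] 64 z 0.087 rect [4.873e+02 3.000e-01] [22.9 17. ] 63.4
77.1 [0.50464752 0.17297275 0.28108144]
```

View pics/w9.png

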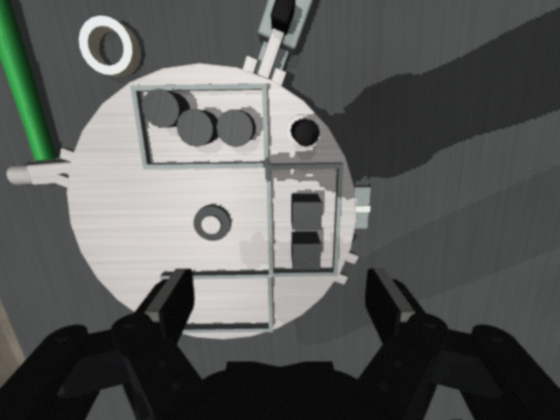

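w9: both squares stand in tray B at (306,213) and (306,252), and three rounds stand in tray A at (163,108), (197,127) and (236,127). All tops measure 0.101 m. The one at (163,108) sits about 19 mm off the tray's centreline, inside the 26 mm limit. The lock is home and the arm is clear, so I'm handing in.

```bash
python3 -c "
from workcell import *
print(job_done())"
```

```text
the job is handed in; nothing more can be done
None
```

I handed the job in with everything measured in place: three rounds in tray A, the table turned one detent and locked home, and two squares (all that were there) in tray B; hammer and tape untouched. No verdict came back.

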